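# Load the viewing station and lock its dome

### The arm

A 6-joint arm with a two-finger parallel gripper is mounted at the origin on the work surface. World frame = base frame: x ahead of the robot, y to its left, z up, the work surface at z = 0. Lengths are in m, angles in rad, forces in N, time in s.
With the tool pointing down it reaches from about 0.375 to 0.925 m from the base axis. Payload 5.7 kg.
Tool frame: the origin (TCP) lies at the very end of the fingers, on their centre line; the grasp point (between the pads) lies 19 mm behind it (ctrl.grip_point_offset is the distance from the TCP to the grasp point, in m); z points along the fingers, y is the line along which they close (so a half turn about z gives the same grasp; the last joint's range is limited). The gripper opens to 85 mm and grips with 20 to 120 N. Pads are 22 mm wide; open, the fingers measure 114 mm over their backs; the gripper's body (76 mm by 85 mm) begins 54 mm behind the grasp point. The pads swing forward as they close: fully open they stand 13 mm farther back than shut.
Start: joints at [1.209, 0.359, 1.51, -0, 1.272, -0.115], TCP at [0.147, 0.582, 0.231] pointing down, gripper open.
Joint ranges: [-2.97, 2.97], [-1.01, 2.36], [0.21, 2.38], [-0.96, 4.11], [0.2, 2.71], [-2.98, 2.98]. Speed limits (rad/s): [2.39, 2.39, 3.14, 3.14, 3.14, 3.14].

### API

Orientations are given as a 3x3 rotation matrix whose columns are the frame's x, y, z axes.
In Python, from cell import ctrl gives the robot as it stands.
- The arm moves only by the tool move_arm, never from a script. Its argument "series" is a list of rows, each an object of numbers: "wx", "wy", "wz": the turn, a rotation vector about the tool's x, y, z in degrees; "dx", "dy", "dz": the shift along the tool's x, y, z in cm; "gripper": the opening, from 0 (shut) to 1 (fully open). A call has 1 to 10 rows; each row shifts and turns the commanded pose from where the row before left it, along the tool's axes as they then stand; what a row does not reach is not made up. A row lasts 1/8 s, in which the tool goes at most 62.5 mm and 10.7 degrees, less where a joint would pass 70% of its speed; a pose out of reach is approached as far as the arm can. A call is refused whole if a number of a shift passes 6.25 or a number of a turn 10.7, either way. A call with a gripper value outside its range is refused whole. The fingers move at their own pace and stop on an object; the grip force is fixed at half the most. Time passes only in rows, so rows that do not move let the fingers close. It gives the time, the measured TCP pose, the force, the opening and the grip force at its end, in the units of the state.
- ctrl.get_obs(): the state, without advancing time (a new reading comes with each control period).
- ctrl.grab_frame(name): name is "scene" or "top"; returns (picture, depth): 420x560x3 uint8, red, green, blue; 420x560 float32, m along the optical axis (not along the pixel's ray), 0 where there is no reading.
- ctrl.camera_model(name): a dict with "fov_y" (degrees; the focal length in pixels is half the picture's height over the tangent of half this angle, whatever the lens; pixels are square), "cx", "cy" (the principal point, pixels), "rvec" (rotation vector, rad) and "tvec" (3), from world to camera coordinates, as OpenCV has them. Camera axes: x right, y down, z forward; pixel columns grow to the right and rows downward; lengths in m; the calibration is good to about 2 mm. A picture is of the moment at which its call begins. camera_model takes no time and is no camera call.
- ctrl.sign_off(): hands the job in; it is judged then, once.
The state is a dict: "time": time; "joint_pos": joint angles; "qvel": joint speeds; "tau": joint torques, N m; "position": TCP position; "orientation": TCP orientation; "wrist_force": force on the tool from outside, world axes, zero at the start; "ft_torque": the same for the moment, N m; "gripper_width": finger opening in m; "gripper_force": force on a finger pad.
Only numpy, scipy, OpenCV 4.12 (cv2) and the standard library are available. Lean on these libraries where they do the work, as an engineer would, in place of code of your own. Each camera call takes 0.05 s, during which the arm holds its last target. There are 200 camera calls.

### The job

Unlock the smoked glass dome of the viewing station (push down, quarter turn anticlockwise, lift) and stand it on the middle of the green mat, then set every quartz block from the white tray centrally on a pedestal of its own, squeezing a block with no more than 20 N. Refit the dome with its red lugs in the gaps, push it down against the spring, turn it a quarter turn clockwise to the stop and let it rise fully home. Leave the other things where they are.

Things in the scene. Friction and masses are not known exactly. Their poses are not given: they have to be found in the camera images.
- station: Fixed viewing station, round aluminium base 176 mm across, origin at the centre of its underside on the desk, z up. A black plinth (radius 55 mm, bevelled to 50 mm at its top, z 30 mm) carries four pedestals 32 mm from the axis. Round it lies a brass spring ring (radius 55 to 61 mm, top at z 24 mm when free), then a steel collar (radius 62.5 to 77 mm, top at z 35 mm).
- gap (a point): Middle of one of the collar's two open gaps, on the station's +y axis, 69 mm out, 24 mm up; the other gap is opposite, on -y. Each is 46 deg wide with a red mark outside it; the dome's lugs come down in them. From each gap, clockwise seen from above, the collar is roofed (underside at z 24 mm) as far as the notch.
- notch (a point): Middle of one of the collar's two notches (brass-coloured roof), on the station's +x axis, 69 mm out, 24 mm up; the other is opposite, on -x. A quarter turn clockwise from a gap. Each is 16 deg wide, its roof higher (underside at z 29 mm), with an end stop right behind it: there the dome's lug rises 5 mm and is locked.
- dome: Loose smoked glass dome, open below, 119 mm outside diameter, 85 mm high, inside radius 57 mm (1.6 mm play on the plinth), 0.25 kg; origin at the centre of its bottom rim, z up. Two red lugs on its +x and -x sides, 12 mm wide, out to 69 mm radius, 3 to 9 mm above the rim. Steel bar handle on top, along x: 46 mm long, 14 mm thick (y), z 85 to 113 mm. Half-turn symmetric. Starts locked on the station.
- spring (a joint): How far the station's spring ring is pressed down, in m: 0 free (also with the dome just resting on it), 0.015 at the end. It pushes up with 6 N at 0, 10.5 N at 0.015, and turns freely. On it the dome's rim is 24 mm above the station's origin minus this value. Lugs pass under the roof above 0.009 (0.012 is a good depth); locked in the notches it reads about 0.004.
- stone_a: Loose faceted pale blue quartz block, about a 20 mm cube with bevelled edges, 22 g, origin at its centre; may be absent. Starts on the white tray. Any face may be down. Squeeze it with at most 20 N.
- stone_b: Loose faceted rose quartz block, about a 20 mm cube with bevelled edges, 22 g, origin at its centre; may be absent. Starts on the white tray. Any face may be down. Squeeze it with at most 20 N.
- stone_c: Loose faceted yellow quartz block, about a 20 mm cube with bevelled edges, 22 g, origin at its centre; may be absent. Starts on the white tray. Any face may be down. Squeeze it with at most 20 N.
- stone_d: Loose faceted violet quartz block, about a 20 mm cube with bevelled edges, 22 g, origin at its centre; may be absent. Starts on the white tray. Any face may be down. Squeeze it with at most 20 N.
- pedestal0 (a point): Centre of the top of the chrome pedestal on the station's +x axis: a post 16 mm across, 25 mm tall above the plinth, top 55 mm above the desk; axes as the station's. A block set on it has its centre 10 mm above this point.
- pedestal1 (a point): Centre of the top of the chrome pedestal on the station's +y axis: a post 16 mm across, 25 mm tall above the plinth, top 55 mm above the desk; axes as the station's. A block set on it has its centre 10 mm above this point.
- pedestal2 (a point): Centre of the top of the chrome pedestal on the station's -x axis: a post 16 mm across, 25 mm tall above the plinth, top 55 mm above the desk; axes as the station's. A block set on it has its centre 10 mm above this point.
- pedestal3 (a point): Centre of the top of the chrome pedestal on the station's -y axis: a post 16 mm across, 25 mm tall above the plinth, top 55 mm above the desk; axes as the station's. A block set on it has its centre 10 mm above this point.
- felt: Fixed dark green felt mat, 170 x 170 mm, 2 mm thick, empty at the start, origin at the centre of its underside.
- tray: Fixed white porcelain grading tray, a flat slab 170 x 170 mm, 8 mm thick, no rim, origin at the centre of its underside.
- loupe: Bystander, leave alone: black folding loupe, 80 x 38 x 12 mm; origin under its middle.
- tweezer: Bystander, leave alone: chrome stone tweezer, 165 x 13 x 8 mm, along its x; origin under its middle.
- torch: Bystander, leave alone: black pen torch lying down, 22 mm across, 110 mm long along its x; origin under its middle.
- parcel_box: Bystander, leave alone: dark blue stone box, 60 x 45 x 30 mm; origin under its middle.
- weight: Bystander, leave alone: brass weight, 28 mm across, 34 mm high; origin under its middle.
There are look-alikes about, which are no part of the job. Leave any black or turquoise look-alike of the stone_b alone.

How it is judged:
By the outcome, as a careful person would: the job done as asked, in the order asked, and still so for the second after the job is handed in, with the robot touching nothing.
Of stone_a, stone_b, stone_c, stone_d only 2 to 4 are there at a start; the rules pass over those that are not, and their reading is None.
At some moment in a run one of dome may be knocked a few centimetres aside while the robot is not near it.
It also fails if it takes over 210 s, if anything falls off the work surface, if the arm or the gripper's body presses on something with over 40 N, if the wrist force passes 120 N, or if a joint passes its speed limit or range.

## Working session

There is one attempt and no reset: what is moved stays moved. The work goes in short steps, Python scripts to look and compute and a tool call to move; the robot and the scene stay as the last step left them, time stands still between calls to the robot, and variables do not carry over. Pictures are saved under pics/ and viewed, at most 14 in all, crops included, and the job is handed in when it is done.

Besides the shell and the picture viewer there is one more tool, called after "Emit:" in YAML: its name, and indented under it one key for each argument. move_arm: Moves the arm, as the interface text tells. Its arguments: {"type":"object","properties":{"series":{"type":"array"}},"required":["series"]}

```bash
ls; mkdir -p pics; cat > h.py <<'E'
import numpy as np, cv2
from cell import ctrl
def cam(n):
    m=ctrl.camera_model(n); f=210/np.tan(np.radians(m["fov_y"])/2)
    R=cv2.Rodrigues(np.array(m["rvec"],float))[0]; t=np.array(m["tvec"],float)
    return f,m["cx"],m["cy"],R,t
def ray(n,u,v):
    f,cx,cy,R,t=cam(n); return -R.T@t, R.T@np.array([(u-cx)/f,(v-cy)/f,1])
def plane(n,u,v,z):
    o,d=ray(n,u,v); return o+d*(z-o[2])/d[2]
def cloud(n,dep):
    f,cx,cy,R,t=cam(n); v,u=np.mgrid[:420,:560]
    P=np.stack([(u-cx)/f*dep,(v-cy)/f*dep,dep],-1)
    return (P-t)@R
def proj(n,p):
    f,cx,cy,R,t=cam(n); q=R@np.array(p)+t; return f*q[0]/q[2]+cx,f*q[1]/q[2]+cy
def save(n,rgb): cv2.imwrite("pics/"+n+".png",rgb[...,::-1])
E
python3 - <<'E'
from h import *
np.set_printoptions(precision=4,suppress=True)
for n in("scene","top"):
    m=ctrl.camera_model(n);print({k:m[k] for k in m}); print(ray(n,280,210))
    rgb,d=ctrl.grab_frame(n); save(n+"0",rgb); np.savez(n+"0",rgb=rgb,d=d)
o=ctrl.get_obs(); print(o)
E
```

```text
pics
{'fov_y': 56.427706816267914, 'cx': 285.9438739995623, 'cy': 213.16812505223052, 'rvec': array([ 2.0493,  0.8119, -0.4261]), 'tvec': array([-0.4428, -0.1852,  1.1849])}
(array([ 1.0628, -0.486 ,  0.5182]), array([-0.5781,  0.5945, -0.5592]))
{'fov_y': 43.427971170369204, 'cx': 281.3715868713707, 'cy': 205.6096809280916, 'rvec': array([ 2.0497, -2.1739,  0.2243]), 'tvec': array([0.0183, 0.6031, 1.034 ])}
(array([ 0.376 , -0.0073,  1.1365]), array([ 0.199 , -0.0059, -0.98  ]))
{'time': 0.1, 'joint_pos': array([ 1.2089,  0.3594,  1.5114,  0.    ,  1.2725, -0.1151]), 'qvel': array([ 0.0005, -0.0031, -0.0034,  0.0014,  0.0021, -0.0001]), 'tau': array([ -0.0021, -52.8654, -27.9347,  -0.0004,   0.0052,  -0.    ]), 'position': array([0.1463, 0.5812, 0.2305]), 'orientation': array([[-0.9697,  0.2443, -0.0006],
       [ 0.2443,  0.9697, -0.0016],
       [ 0.0002, -0.0017, -1.    ]]), 'wrist_force': array([ 0.1017, -0.4892,  0.4686]), 'ft_torque': array([-0.0052,  0.0401, -0.0287]), 'gripper_force': 0.0, 'gripper_width': 0.08513794147541213}
```

View pics/scene0.png

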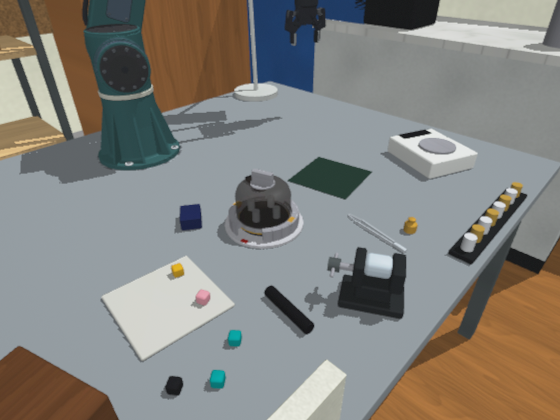

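View pics/top0.png

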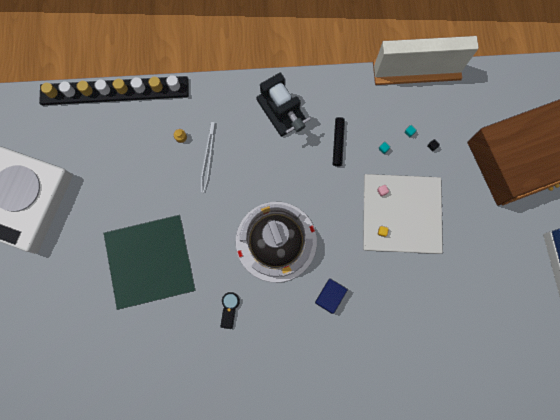

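The scene view shows the locked dome on the station at about (263,210), with the mat at (330,177) and the tray at (168,303). In the top view the station is at (276,241), with red marks at (312,229) and (240,254). The mat is at (149,262) and the tray at (403,213).

Block candidates (top view): pink (383,191) and yellow (383,231) are on the tray and match stone_b and stone_c. Turquoise (384,148) and (410,131) and black (433,145) are off the tray, so they're the look-alikes. I'll measure next and take one enlarged crop.

```bash
python3 - <<'E'
from h import *
np.set_printoptions(precision=4,suppress=True)
z=np.load("top0.npz"); rgb=z["rgb"]; d=z["d"]; P=cloud("top",d)
hsv=cv2.cvtColor(rgb,cv2.COLOR_RGB2HSV)
def blobs(name,lo,hi,box,zz,amin=6):
    m=cv2.inRange(hsv,lo,hi); k=np.zeros_like(m); x0,y0,x1,y1=box; k[y0:y1,x0:x1]=m[y0:y1,x0:x1]
    cs,_=cv2.findContours(k,cv2.RETR_EXTERNAL,cv2.CHAIN_APPROX_NONE)
    for c in cs:
        if cv2.contourArea(c)<amin: continue
        r=cv2.minAreaRect(c); M=np.zeros_like(m); cv2.drawContours(M,[c],-1,255,-1)
        v,u=np.nonzero(M); u0,v0=u.mean(),v.mean()
        bp=np.array([plane("top",*q,zz) for q in cv2.boxPoints(r)])
        e=bp[1]-bp[0]
        print(name,"px",(round(u0,1),round(v0,1)),"area",len(u),"pos",plane("top",u0,v0,zz),"rectc",bp.mean(0),"ang",np.degrees(np.arctan2(e[1],e[0]))%90,"dims",np.linalg.norm(e),np.linalg.norm(bp[2]-bp[1]),"zdep",np.median(P[M>0][:,2]))
blobs("red",(0,150,80),(6,255,255),(220,190,330,290),0.012,4)
blobs("red",(172,150,80),(180,255,255),(220,190,330,290),0.012,4)
blobs("brass",(12,130,80),(28,255,255),(220,190,330,290),0.035)
blobs("rose",(150,40,120),(180,255,255),(360,170,445,255),0.028)
blobs("rose2",(0,40,150),(10,255,255),(360,170,445,255),0.028)
blobs("yel",(12,100,100),(32,255,255),(360,170,445,255),0.028)
blobs("felt",(40,60,10),(95,255,120),(90,200,210,320),0.002,500)
blobs("tray",(0,0,150),(180,50,255),(355,165,450,260),0.008,500)
blobs("black",(0,0,0),(180,255,60),(420,130,445,155),0.01,10)
# station height map
S=P[190:292,225:328].reshape(-1,3); dd=d[190:292,225:328].ravel()
for lo,hi in((0.008,0.018),(0.030,0.040),(0.107,0.118)):
    q=S[(S[:,2]>lo)&(S[:,2]<hi)&(dd>0)]; c,r=cv2.minEnclosingCircle(q[:,:2].astype(np.float32)); print(lo,len(q),q.mean(0),c,r,cv2.minAreaRect(q[:,:2].astype(np.float32)))
q=P[205:275,240:312].reshape(-1,3)
print(np.histogram(q[:,2],bins=np.arange(-.01,.13,.01)))
a=cv2.resize(rgb[185:295,220:330],None,fx=5,fy=5,interpolation=cv2.INTER_CUBIC); b=cv2.resize(rgb[165:260,360:400],None,fx=5,fy=5,interpolation=cv2.INTER_CUBIC)
o=np.zeros((550,760,3),np.uint8);o[:550,:550]=a;o[:475,555:755]=b;save("crop1",o)
E
```

```text
red px (np.float64(239.6), np.float64(253.4)) area 14 pos [0.515  0.0776 0.012 ] rectc [0.5148 0.0776 0.012 ] ang 15.222573433744401 dims 0.004718373639306455 0.010909167184317899 zdep 0.010120287138789739
red px (np.float64(311.6), np.float64(228.2)) area 14 pos [ 0.5602 -0.0798  0.012 ] rectc [ 0.5596 -0.0796  0.012 ] ang 15.228433795739164 dims 0.005493321052723244 0.011017695769998954 zdep 0.009915173764989418
brass px (np.float64(285.9), np.float64(269.4)) area 36 pos [ 0.473 -0.019  0.035] rectc [ 0.4731 -0.019   0.035 ] ang 18.374146037608497 dims 0.016249890570973903 0.00886607996174935 zdep 0.03607428234213314
brass px (np.float64(265.3), np.float64(209.3)) area 29 pos [0.603  0.0172 0.035 ] rectc [0.6028 0.0173 0.035 ] ang 15.452248120786493 dims 0.016867771010337325 0.007573686022934643 zdep 0.09027543380970425
rose px (np.float64(382.8), np.float64(189.8)) area 83 pos [ 0.6323 -0.2384  0.028 ] rectc [ 0.6322 -0.2381  0.028 ] ang 23.41874467618652 dims 0.020759525616715183 0.01852018882112103 zdep 0.028077920714631135
yel px (np.float64(382.7), np.float64(231.0)) area 87 p
[... 928 characters left out ...]
 (0.1888229101896286, 0.18542985618114471), 83.9509506225586)
0.03 933 [ 0.5217 -0.0064  0.0361] (0.5103706121444702, -0.02636362612247467) 0.11444591730833054 ((0.5078622102737427, -0.012380555272102356), (0.21756422519683838, 0.13966915011405945), 19.33643341064453)
0.107 593 [ 0.5369 -0.0013  0.1089] (0.535530686378479, -0.0014719705795869231) 0.04693281278014183 ((0.5385716557502747, -0.0012694671750068665), (0.08705791085958481, 0.08279599249362946), 54.50940704345703)
(array([ 113,  835,  327,   55,  873,   64,   20,   22,   26,  190,  535,
       1654,  122,   13]), array([-0.01,  0.  ,  0.01,  0.02,  0.03,  0.04,  0.05,  0.06,  0.07,
        0.08,  0.09,  0.1 ,  0.11,  0.12,  0.13]))
```

View pics/crop1.png

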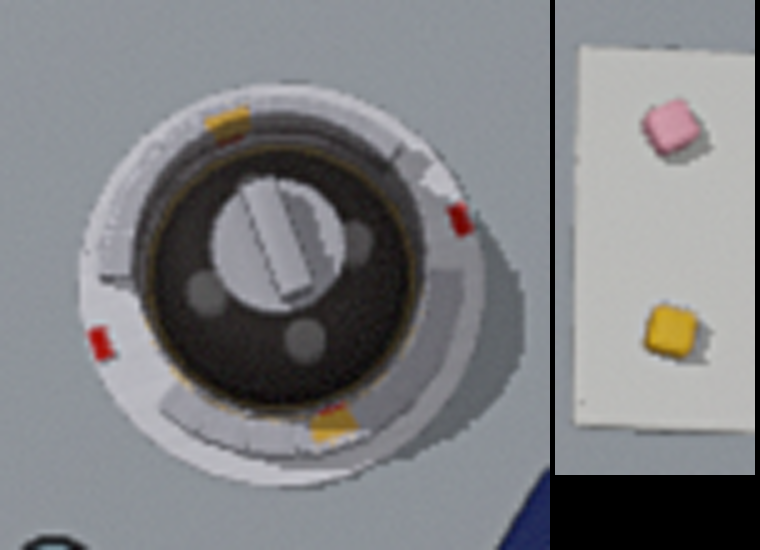

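Station centre is about (0.538, -0.001), yaw about 16°. The crop confirms the rose block (672,127) and the yellow block (672,331) on the tray, and the handle along the notch axis. Before gripping I'll turn the tool to yaw 16°, so the last joint has room for the quarter turn.

Emit:
move_arm:
  series:
    - {"wz": 10}
    - {"wz": 10}
    - {"wz": 10}
    - {"wz": 10}
    - {"wz": 10}
    - {"wz": 10}
    - {"wz": 10}
    - {"wz": 10}
    - {"wz": 10}
    - {"wz": 10}

```text
schema error: expected keys wx, wy, wz, dx, dy, dz, gripper
```

```bash
cat >> h.py <<'E'
def go(x,y,z,phi,o=None):
    "tool-down target: prints turn (deg about tool z) then shifts (cm) in the turned tool frame"
    o=o or ctrl.get_obs(); R=np.array(o["orientation"]); p=np.array(o["position"])
    a=np.radians(phi); T=np.array([[np.cos(a),np.sin(a),0],[np.sin(a),-np.cos(a),0],[0,0,-1.]])
    rv=np.degrees(cv2.Rodrigues(R.T@T)[0].ravel()); s=T.T@(np.array([x,y,z])-p)*100
    print("p",p.round(4),"phi",round(np.degrees(np.arctan2(R[1,0],R[0,0])),2),"TURN",rv.round(2),"SHIFT cm",s.round(2),"w",round(o["gripper_width"],4),"gf",round(o["gripper_force"],1),"F",np.round(o["wrist_force"],1),"t",o["time"])
E
python3 -c "
from h import *
go(.538,-.001,.2,16)"
```

```text
p [0.1463 0.5812 0.2305] phi 165.86 TURN [-5.0000e-02  1.2000e-01  1.4986e+02] SHIFT cm [21.6  66.76  3.05] w 0.0851 gf 0.0 F [ 0.1 -0.5  0.5] t 0.1
```

Emit:
move_arm:
  series:
    - {"wx": 0, "wy": 0, "wz": 10, "dx": 0, "dy": 0, "dz": 0, "gripper": 1}
    - {"wx": 0, "wy": 0, "wz": 10, "dx": 0, "dy": 0, "dz": 0, "gripper": 1}
    - {"wx": 0, "wy": 0, "wz": 10, "dx": 0, "dy": 0, "dz": 0, "gripper": 1}
    - {"wx": 0, "wy": 0, "wz": 10, "dx": 0, "dy": 0, "dz": 0, "gripper": 1}
    - {"wx": 0, "wy": 0, "wz": 10, "dx": 0, "dy": 0, "dz": 0, "gripper": 1}
    - {"wx": 0, "wy": 0, "wz": 10, "dx": 0, "dy": 0, "dz": 0, "gripper": 1}
    - {"wx": 0, "wy": 0, "wz": 10, "dx": 0, "dy": 0, "dz": 0, "gripper": 1}
    - {"wx": 0, "wy": 0, "wz": 10, "dx": 0, "dy": 0, "dz": 0, "gripper": 1}
    - {"wx": 0, "wy": 0, "wz": 10, "dx": 0, "dy": 0, "dz": 0, "gripper": 1}
    - {"wx": 0, "wy": 0, "wz": 10, "dx": 0, "dy": 0, "dz": 0, "gripper": 1}

```text
time: 1.35
position: [0.1464, 0.5814, 0.2308]
orientation: [[0.414, 0.91, -0.0], [0.91, -0.414, -0.001], [-0.001, 0.0, -1.0]]
wrist_force: [-0.4, 0.7, -0.3]
gripper_width: 0.0855
gripper_force: 0.0
```

Emit:
move_arm:
  series:
    - {"wx": 0, "wy": 0, "wz": 10, "dx": 0, "dy": 0, "dz": 0, "gripper": 1}
    - {"wx": 0, "wy": 0, "wz": 10, "dx": 0, "dy": 0, "dz": 0, "gripper": 1}
    - {"wx": 0, "wy": 0, "wz": 10, "dx": 0, "dy": 0, "dz": 0, "gripper": 1}
    - {"wx": 0, "wy": 0, "wz": 10, "dx": 0, "dy": 0, "dz": 0, "gripper": 1}
    - {"wx": 0, "wy": 0, "wz": 10, "dx": 0, "dy": 0, "dz": 0, "gripper": 1}
    - {"wx": 0, "wy": 0, "wz": 0, "dx": 0, "dy": 0, "dz": 0, "gripper": 1}

```text
time: 2.1
position: [0.1464, 0.5815, 0.2308]
orientation: [[0.962, 0.275, -0.0], [0.275, -0.962, -0.001], [-0.001, 0.001, -1.0]]
wrist_force: [0.3, -0.8, 0.2]
gripper_width: 0.0853
gripper_force: 0.0
```

Emit:
move_arm:
  series:
    - {"wx": 0, "wy": 0, "wz": 0, "dx": 1.8, "dy": 5.5, "dz": 0, "gripper": 1}
    - {"wx": 0, "wy": 0, "wz": 0, "dx": 1.8, "dy": 5.5, "dz": 0, "gripper": 1}
    - {"wx": 0, "wy": 0, "wz": 0, "dx": 1.8, "dy": 5.5, "dz": 0, "gripper": 1}
    - {"wx": 0, "wy": 0, "wz": 0, "dx": 1.8, "dy": 5.5, "dz": 0, "gripper": 1}
    - {"wx": 0, "wy": 0, "wz": 0, "dx": 1.8, "dy": 5.5, "dz": 0, "gripper": 1}
    - {"wx": 0, "wy": 0, "wz": 0, "dx": 1.8, "dy": 5.5, "dz": 0, "gripper": 1}
    - {"wx": 0, "wy": 0, "wz": 0, "dx": 1.8, "dy": 5.5, "dz": 0, "gripper": 1}
    - {"wx": 0, "wy": 0, "wz": 0, "dx": 1.8, "dy": 5.5, "dz": 0, "gripper": 1}
    - {"wx": 0, "wy": 0, "wz": 0, "dx": 1.8, "dy": 5.5, "dz": 0, "gripper": 1}
    - {"wx": 0, "wy": 0, "wz": 0, "dx": 1.8, "dy": 5.5, "dz": 0, "gripper": 1}

```text
time: 3.35
position: [0.4708, 0.1002, 0.2314]
orientation: [[0.961, 0.277, 0.0], [0.277, -0.961, 0.0], [0.0, -0.0, -1.0]]
wrist_force: [1.0, -0.4, 0.2]
gripper_width: 0.0854
gripper_force: 0.0
```

```bash
python3 -c "
from h import *
go(.538,-.001,.15,16);print(ctrl.get_obs()['joint_pos'])"
```

```text
p [0.4708 0.1002 0.2314] phi 16.09 TURN [-0.   -0.02  0.09] SHIFT cm [ 3.67 11.58  8.14] w 0.0854 gf 0.0 F [ 1.  -0.4  0.2] t 3.35
[6.58922102e-02 1.87082529e-01 1.75774141e+00 1.41595946e-04
 1.19644846e+00 1.35576045e+00]
```

Emit:
move_arm:
  series:
    - {"wx": 0, "wy": 0, "wz": 0, "dx": 1.8, "dy": 5.8, "dz": 0, "gripper": 1}
    - {"wx": 0, "wy": 0, "wz": 0, "dx": 1.87, "dy": 5.8, "dz": 0, "gripper": 0.6}
    - {"wx": 0, "wy": 0, "wz": 0, "dx": 0, "dy": 0, "dz": 3.0, "gripper": 0.5}
    - {"wx": 0, "wy": 0, "wz": 0, "dx": 0, "dy": 0, "dz": 3.0, "gripper": 0.5}
    - {"wx": 0, "wy": 0, "wz": 0, "dx": 0, "dy": 0, "dz": 3.0, "gripper": 0.5}
    - {"wx": 0, "wy": 0, "wz": 0, "dx": 0, "dy": 0, "dz": 2.0, "gripper": 0.5}
    - {"wx": 0, "wy": 0, "wz": 0, "dx": 0, "dy": 0, "dz": 1.0, "gripper": 0.5}
    - {"wx": 0, "wy": 0, "wz": 0, "dx": 0, "dy": 0, "dz": 0, "gripper": 0.5}

```text
time: 4.35
position: [0.5367, 0.0004, 0.1109]
orientation: [[0.961, 0.275, -0.001], [0.275, -0.961, 0.0], [-0.001, -0.0, -1.0]]
wrist_force: [0.3, 0.4, 0.0]
gripper_width: 0.0424
gripper_force: 0.0
```

```bash
python3 -c "
from h import *
go(.538,-.001,.11,16)
for n in('scene','top'):
    rgb,d=ctrl.grab_frame(n); u,v=map(int,proj(n,(.538,0,.12))); save('g_'+n,cv2.resize(rgb[v-50:v+50,u-65:u+65],None,fx=6,fy=6,interpolation=cv2.INTER_CUBIC))"
```

```text
p [5.367e-01 4.000e-04 1.109e-01] phi 15.96 TURN [-0.02  0.06 -0.04] SHIFT cm [0.09 0.17 0.09] w 0.0424 gf 0.0 F [0.3 0.4 0. ] t 4.35
```

View pics/g_scene.png

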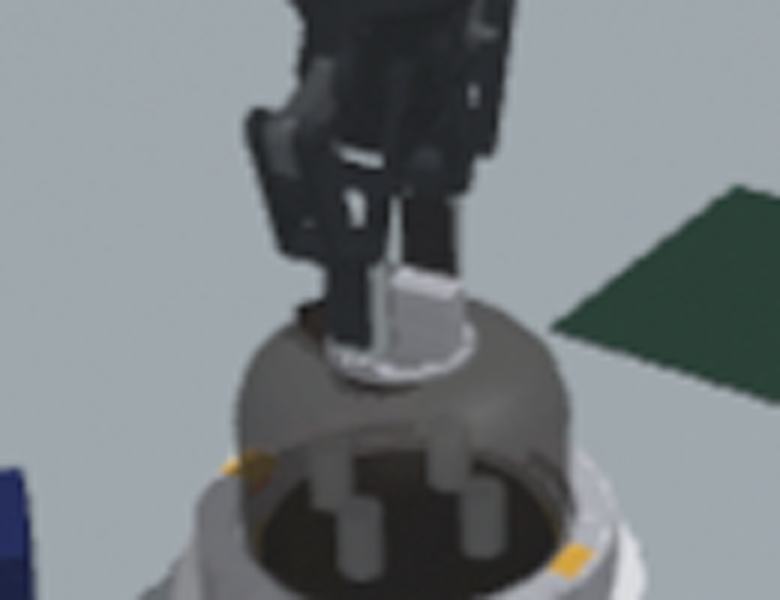

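The enlarged view shows the fingers straddling the handle bar (425,320) just above the glass cap. I'll close in small steps to learn how the grip force follows the commanded opening.

Emit:
move_arm:
  series:
    - {"wx": 0, "wy": 0, "wz": 0, "dx": 0.1, "dy": 0.15, "dz": 0.1, "gripper": 0.3}
    - {"wx": 0, "wy": 0, "wz": 0, "dx": 0, "dy": 0, "dz": 0, "gripper": 0.2}
    - {"wx": 0, "wy": 0, "wz": 0, "dx": 0, "dy": 0, "dz": 0, "gripper": 0.18}
    - {"wx": 0, "wy": 0, "wz": 0, "dx": 0, "dy": 0, "dz": 0, "gripper": 0.16}
    - {"wx": 0, "wy": 0, "wz": 0, "dx": 0, "dy": 0, "dz": 0, "gripper": 0.16}
    - {"wx": 0, "wy": 0, "wz": 0, "dx": 0, "dy": 0, "dz": 0, "gripper": 0.16}

```text
time: 5.2
position: [0.5388, -0.0012, 0.1106]
orientation: [[0.962, 0.273, 0.001], [0.273, -0.962, -0.001], [0.001, 0.001, -1.0]]
wrist_force: [0.1, -3.5, 3.8]
gripper_width: 0.0138
gripper_force: 8.5
```

Emit:
move_arm:
  series:
    - {"wx": 0, "wy": 0, "wz": 0, "dx": 0, "dy": 0, "dz": 0, "gripper": 0.15}
    - {"wx": 0, "wy": 0, "wz": 0, "dx": 0, "dy": 0, "dz": 0, "gripper": 0.15}
    - {"wx": 0, "wy": 0, "wz": 0, "dx": 0, "dy": 0, "dz": 0, "gripper": 0.15}

```text
time: 5.58
position: [0.5387, -0.0009, 0.1104]
orientation: [[0.962, 0.273, 0.001], [0.273, -0.962, -0.0], [0.0, 0.0, -1.0]]
wrist_force: [1.3, -3.4, 3.1]
gripper_width: 0.0135
gripper_force: 28.7
```

Emit:
move_arm:
  series:
    - {"wx": 0, "wy": 0, "wz": 0, "dx": 0, "dy": 0, "dz": 0, "gripper": 0.13}
    - {"wx": 0, "wy": 0, "wz": 0, "dx": 0, "dy": 0, "dz": 0, "gripper": 0.13}
    - {"wx": 0, "wy": 0, "wz": 0, "dx": 0, "dy": 0, "dz": 0, "gripper": 0.13}

```text
time: 5.95
position: [0.5386, -0.0008, 0.1104]
orientation: [[0.962, 0.273, 0.0], [0.273, -0.962, -0.0], [0.0, 0.0, -1.0]]
wrist_force: [1.0, -3.8, 2.5]
gripper_width: 0.0131
gripper_force: 59.2
```

Emit:
move_arm:
  series:
    - {"wx": 0, "wy": 0, "wz": 0, "dx": 0, "dy": 0, "dz": 0, "gripper": 0.1}
    - {"wx": 0, "wy": 0, "wz": 0, "dx": 0, "dy": 0, "dz": 0, "gripper": 0.1}
    - {"wx": 0, "wy": 0, "wz": 0, "dx": 0, "dy": 0, "dz": 0, "gripper": 0.1}

```text
time: 6.32
position: [0.5386, -0.0008, 0.1104]
orientation: [[0.962, 0.273, 0.0], [0.273, -0.962, -0.0], [0.0, 0.0, -1.0]]
wrist_force: [2.3, -2.2, 3.0]
gripper_width: 0.0127
gripper_force: 59.2
```

Emit:
move_arm:
  series:
    - {"wx": 0, "wy": 0, "wz": 0, "dx": 0, "dy": 0, "dz": 0, "gripper": 0}
    - {"wx": 0, "wy": 0, "wz": 0, "dx": 0, "dy": 0, "dz": 0, "gripper": 0}
    - {"wx": 0, "wy": 0, "wz": 0, "dx": 0, "dy": 0, "dz": 0, "gripper": 0}
    - {"wx": 0, "wy": 0, "wz": 0, "dx": 0, "dy": 0, "dz": 0, "gripper": 0}

```text
time: 6.82
position: [0.5385, -0.0008, 0.1103]
orientation: [[0.962, 0.273, 0.0], [0.273, -0.962, -0.0], [0.0, 0.0, -1.0]]
wrist_force: [1.6, -2.7, 3.5]
gripper_width: 0.0127
gripper_force: 59.2
```

Emit:
move_arm:
  series:
    - {"wx": 0, "wy": 0, "wz": 0, "dx": 0, "dy": 0, "dz": 0.2, "gripper": 0}
    - {"wx": 0, "wy": 0, "wz": 0, "dx": 0, "dy": 0, "dz": 0.2, "gripper": 0}
    - {"wx": 0, "wy": 0, "wz": 0, "dx": 0, "dy": 0, "dz": 0.2, "gripper": 0}
    - {"wx": 0, "wy": 0, "wz": 0, "dx": 0, "dy": 0, "dz": 0.2, "gripper": 0}
    - {"wx": 0, "wy": 0, "wz": 0, "dx": 0, "dy": 0, "dz": 0, "gripper": 0}
    - {"wx": 0, "wy": 0, "wz": 0, "dx": 0, "dy": 0, "dz": 0, "gripper": 0}

```text
time: 7.58
position: [0.5386, -0.0008, 0.1024]
orientation: [[0.962, 0.273, 0.0], [0.273, -0.962, -0.0], [0.0, 0.0, -1.0]]
wrist_force: [1.5, -1.8, 5.8]
gripper_width: 0.0125
gripper_force: 59.5
```

```bash
python3 -c "
from h import *
go(.538,-.001,.1023,16)"
```

```text
p [ 0.5386 -0.0008  0.1024] phi 15.86 TURN [ 0.01 -0.01 -0.14] SHIFT cm [-0.06  0.    0.01] w 0.0125 gf 59.5 F [ 1.5 -1.8  5.8] t 7.575
```

Emit:
move_arm:
  series:
    - {"wx": 0, "wy": 0, "wz": -4, "dx": 0, "dy": 0, "dz": 0, "gripper": 0}
    - {"wx": 0, "wy": 0, "wz": -6, "dx": 0, "dy": 0, "dz": 0, "gripper": 0}
    - {"wx": 0, "wy": 0, "wz": -6, "dx": 0, "dy": 0, "dz": 0, "gripper": 0}
    - {"wx": 0, "wy": 0, "wz": -6, "dx": 0, "dy": 0, "dz": 0, "gripper": 0}

```text
time: 8.07
position: [0.5385, -0.001, 0.1024]
orientation: [[0.787, 0.617, 0.0], [0.617, -0.787, -0.0], [-0.0, 0.0, -1.0]]
wrist_force: [1.9, -2.6, 5.7]
gripper_width: 0.0128
gripper_force: 59.6
```

```bash
python3 -c "
from h import *
go(.538,-.001,.1023,106); print(ctrl.get_obs()['ft_torque'])
rgb,d=ctrl.grab_frame('top'); u,v=map(int,proj('top',(.538,0,.05))); a=rgb[v-50:v+50,u-65:u+65]
rgb,d=ctrl.grab_frame('scene'); u,v=map(int,proj('scene',(.538,0,.06))); b=rgb[v-50:v+50,u-65:u+65]
save('tw',cv2.resize(np.vstack([a,b]),None,fx=3,fy=3,interpolation=cv2.INTER_CUBIC))"
```

```text
p [ 0.5385 -0.001   0.1024] phi 38.06 TURN [ 2.000e-02  2.000e-02 -6.794e+01] SHIFT cm [ 0.01 -0.05  0.01] w 0.0128 gf 59.6 F [ 1.9 -2.6  5.7] t 8.075
[-0.60580079 -0.37365767  0.01199086]
```

View pics/tw.png

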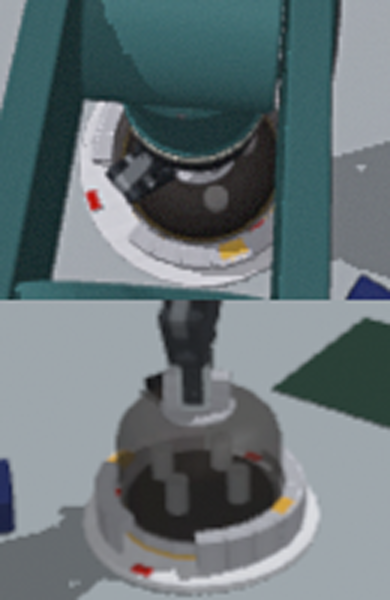

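The dome is turning with the tool. The lugs, at (118,490) and (253,457), have left the brass notches, so I'll finish the quarter turn.

Emit:
move_arm:
  series:
    - {"wx": 0, "wy": 0, "wz": -8, "dx": 0, "dy": 0, "dz": 0, "gripper": 0}
    - {"wx": 0, "wy": 0, "wz": -8, "dx": 0, "dy": 0, "dz": 0, "gripper": 0}
    - {"wx": 0, "wy": 0, "wz": -8, "dx": 0, "dy": 0, "dz": 0, "gripper": 0}
    - {"wx": 0, "wy": 0, "wz": -8, "dx": 0, "dy": 0, "dz": 0, "gripper": 0}
    - {"wx": 0, "wy": 0, "wz": -8, "dx": 0, "dy": 0, "dz": 0, "gripper": 0}
    - {"wx": 0, "wy": 0, "wz": -8, "dx": 0, "dy": 0, "dz": 0, "gripper": 0}
    - {"wx": 0, "wy": 0, "wz": -8, "dx": 0, "dy": 0, "dz": 0, "gripper": 0}
    - {"wx": 0, "wy": 0, "wz": -8, "dx": 0, "dy": 0, "dz": 0, "gripper": 0}
    - {"wx": 0, "wy": 0, "wz": -4, "dx": 0, "dy": 0, "dz": 0, "gripper": 0}
    - {"wx": 0, "wy": 0, "wz": 0, "dx": 0, "dy": 0, "dz": 0, "gripper": 0}

```text
time: 9.43
position: [0.5386, -0.0013, 0.1024]
orientation: [[-0.274, 0.962, 0.0], [0.962, 0.274, -0.001], [-0.001, -0.0, -1.0]]
wrist_force: [2.8, -4.1, 5.8]
gripper_width: 0.013
gripper_force: 59.6
```

Emit:
move_arm:
  series:
    - {"wx": 0, "wy": 0, "wz": 0, "dx": 0, "dy": 0, "dz": -0.5, "gripper": 0}
    - {"wx": 0, "wy": 0, "wz": 0, "dx": 0, "dy": 0, "dz": -0.5, "gripper": 0}
    - {"wx": 0, "wy": 0, "wz": 0, "dx": 0, "dy": 0, "dz": -0.5, "gripper": 0}
    - {"wx": 0, "wy": 0, "wz": 0, "dx": 0, "dy": 0, "dz": -0.5, "gripper": 0}

```text
time: 9.93
position: [0.5374, -0.0004, 0.1218]
orientation: [[-0.273, 0.962, -0.002], [0.962, 0.273, 0.0], [0.001, -0.002, -1.0]]
wrist_force: [2.1, -1.5, -4.0]
gripper_width: 0.0128
gripper_force: 58.5
```

```bash
python3 -c "
from h import *
go(.538,-.001,.23,106); print(ctrl.get_obs()['ft_torque'])"
```

```text
p [ 5.374e-01 -4.000e-04  1.218e-01] phi 105.86 TURN [-0.1  -0.06 -0.14] SHIFT cm [ -0.07   0.04 -10.82] w 0.0128 gf 58.5 F [ 2.1 -1.5 -4. ] t 9.925
[-0.35199907 -0.46360284  0.06037441]
```

Emit:
move_arm:
  series:
    - {"wx": 0, "wy": 0, "wz": 0, "dx": 0, "dy": 0, "dz": -2, "gripper": 0}
    - {"wx": 0, "wy": 0, "wz": 0, "dx": 0, "dy": 0, "dz": -3, "gripper": 0}
    - {"wx": 0, "wy": 0, "wz": 0, "dx": 0, "dy": 0, "dz": -3, "gripper": 0}
    - {"wx": 0, "wy": 0, "wz": 0, "dx": 0, "dy": 0, "dz": -1, "gripper": 0}
    - {"wx": 0, "wy": 0, "wz": 0, "dx": 0, "dy": 0, "dz": 0, "gripper": 0}

```text
time: 10.55
position: [0.5378, -0.0005, 0.212]
orientation: [[-0.273, 0.962, -0.001], [0.962, 0.273, 0.0], [0.001, -0.001, -1.0]]
wrist_force: [0.5, -0.2, -3.1]
gripper_width: 0.0127
gripper_force: 59.1
```

Emit:
move_arm:
  series:
    - {"wx": 0, "wy": 0, "wz": 0, "dx": 2, "dy": 0.4, "dz": 0, "gripper": 0}
    - {"wx": 0, "wy": 0, "wz": 0, "dx": 3.5, "dy": 0.6, "dz": 0, "gripper": 0}
    - {"wx": 0, "wy": 0, "wz": 0, "dx": 4, "dy": 0.7, "dz": 0, "gripper": 0}
    - {"wx": 0, "wy": 0, "wz": 0, "dx": 4, "dy": 0.7, "dz": 0, "gripper": 0}
    - {"wx": 0, "wy": 0, "wz": 0, "dx": 4, "dy": 0.7, "dz": 0, "gripper": 0}
    - {"wx": 0, "wy": 0, "wz": 0, "dx": 4, "dy": 0.7, "dz": 0, "gripper": 0}
    - {"wx": 0, "wy": 0, "wz": 0, "dx": 3.5, "dy": 0.7, "dz": 0, "gripper": 0}
    - {"wx": 0, "wy": 0, "wz": 0, "dx": 2.2, "dy": 0.4, "dz": 0, "gripper": 0}
    - {"wx": 0, "wy": 0, "wz": 0, "dx": 0, "dy": 0, "dz": 0, "gripper": 0}

```text
time: 11.68
position: [0.5096, 0.2753, 0.2103]
orientation: [[-0.275, 0.961, -0.004], [0.961, 0.275, -0.001], [0.0, -0.004, -1.0]]
wrist_force: [0.9, -0.3, -3.3]
gripper_width: 0.0126
gripper_force: 59.0
```

```bash
python3 -c "
from h import *
go(.5103,.2755,.0923,106); print(ctrl.get_obs()['ft_torque'])
rgb,d=ctrl.grab_frame('scene');save('carry',rgb[60:330,120:430])"
```

```text
p [0.5096 0.2753 0.2103] phi 105.99 TURN [-0.21 -0.   -0.01] SHIFT cm [ 0.    0.07 11.8 ] w 0.0126 gf 59.0 F [ 0.9 -0.3 -3.3] t 11.675
[-0.01080128  0.00081472 -0.00503603]
```

View pics/carry.png

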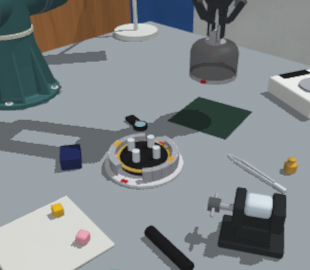

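The dome hangs upright at (213,60), above the mat at (210,117), and the station is open at (145,155). Lowering.

Emit:
move_arm:
  series:
    - {"wx": 0, "wy": 0, "wz": 0, "dx": 0, "dy": 0.05, "dz": 3, "gripper": 0}
    - {"wx": 0, "wy": 0, "wz": 0, "dx": 0, "dy": 0, "dz": 3, "gripper": 0}
    - {"wx": 0, "wy": 0, "wz": 0, "dx": 0, "dy": 0, "dz": 3, "gripper": 0}
    - {"wx": 0, "wy": 0, "wz": 0, "dx": 0, "dy": 0, "dz": 1.5, "gripper": 0}
    - {"wx": 0, "wy": 0, "wz": 0, "dx": 0, "dy": 0, "dz": 0.6, "gripper": 0}
    - {"wx": 0, "wy": 0, "wz": 0, "dx": 0, "dy": 0, "dz": 0.3, "gripper": 0}
    - {"wx": 0, "wy": 0, "wz": 0, "dx": 0, "dy": 0, "dz": 0.2, "gripper": 0}
    - {"wx": 0, "wy": 0, "wz": 0, "dx": 0, "dy": 0, "dz": 0, "gripper": 0}
    - {"wx": 0, "wy": 0, "wz": 0, "dx": 0, "dy": 0, "dz": 0, "gripper": 0}

```text
time: 12.85
position: [0.512, 0.2746, 0.0968]
orientation: [[-0.273, 0.962, 0.001], [0.962, 0.273, 0.0], [0.0, 0.001, -1.0]]
wrist_force: [0.0, 0.1, -2.5]
gripper_width: 0.0129
gripper_force: 59.0
```

Emit:
move_arm:
  series:
    - {"wx": 0, "wy": 0, "wz": 0, "dx": 0, "dy": -0.1, "dz": 0.25, "gripper": 0}
    - {"wx": 0, "wy": 0, "wz": 0, "dx": 0, "dy": 0, "dz": 0.1, "gripper": 0}
    - {"wx": 0, "wy": 0, "wz": 0, "dx": 0, "dy": 0, "dz": 0.1, "gripper": 0}
    - {"wx": 0, "wy": 0, "wz": 0, "dx": 0, "dy": 0, "dz": 0, "gripper": 0}

```text
time: 13.35
position: [0.5106, 0.274, 0.093]
orientation: [[-0.273, 0.962, 0.0], [0.962, 0.273, -0.0], [-0.0, -0.0, -1.0]]
wrist_force: [-2.6, -1.3, 9.0]
gripper_width: 0.0126
gripper_force: 60.7
```

Contact (9 N). I'll release and back off upward.

Emit:
move_arm:
  series:
    - {"wx": 0, "wy": 0, "wz": 0, "dx": 0, "dy": 0, "dz": -0.05, "gripper": 0.2}
    - {"wx": 0, "wy": 0, "wz": 0, "dx": 0, "dy": 0, "dz": 0, "gripper": 0.5}
    - {"wx": 0, "wy": 0, "wz": 0, "dx": 0, "dy": 0, "dz": 0, "gripper": 0.5}
    - {"wx": 0, "wy": 0, "wz": 0, "dx": 0, "dy": 0, "dz": 0, "gripper": 0.5}
    - {"wx": 0, "wy": 0, "wz": 0, "dx": 0, "dy": 0, "dz": -2, "gripper": 0.5}
    - {"wx": 0, "wy": 0, "wz": 0, "dx": 0, "dy": 0, "dz": -4, "gripper": 0.5}
    - {"wx": 0, "wy": 0, "wz": 0, "dx": 0, "dy": 0, "dz": -4, "gripper": 0.5}

```text
time: 14.22
position: [0.5104, 0.274, 0.1929]
orientation: [[-0.273, 0.962, -0.001], [0.962, 0.273, -0.0], [-0.0, -0.001, -1.0]]
wrist_force: [1.4, 0.3, 0.6]
gripper_width: 0.0428
gripper_force: 0.0
```

```bash
python3 -c "
from h import *
go(.6323,-.2384,.1,66); go(.5427,-.2292,.1,70)"
```

```text
p [0.5104 0.274  0.1929] phi 105.86 TURN [-6.000e-02  3.000e-02  3.986e+01] SHIFT cm [-41.85  31.98   9.29] w 0.0428 gf 0.0 F [1.4 0.3 0.6] t 14.225
p [0.5104 0.274  0.1929] phi 105.86 TURN [-6.000e-02  3.000e-02  3.586e+01] SHIFT cm [-46.18  20.25   9.29] w 0.0428 gf 0.0 F [1.4 0.3 0.6] t 14.225
```

```bash
python3 - <<'E'
from h import *
np.set_printoptions(precision=4,suppress=True)
rng={"rose":((150,40,90),(180,255,255)),"yel":((12,100,60),(32,255,255))}
box={"top":(365,170,440,255),"scene":(105,250,235,345)}
for n in("top","scene"):
    rgb,d=ctrl.grab_frame(n); np.savez(n+"1",rgb=rgb,d=d); P=cloud(n,d); hsv=cv2.cvtColor(rgb,cv2.COLOR_RGB2HSV)
    for k,(lo,hi) in rng.items():
        m=cv2.inRange(hsv,lo,hi); x0,y0,x1,y1=box[n]; M=np.zeros_like(m); M[y0:y1,x0:x1]=m[y0:y1,x0:x1]
        v,u=np.nonzero(M); q=P[M>0]; t=q[q[:,2]>0.025]
        c,wh,a=cv2.minAreaRect((t[:,:2]*1000).astype(np.float32))
        mid=(t[:,:2].max(0)+t[:,:2].min(0))/2
        print(n,k,len(u),"z",np.percentile(q[:,2],[5,50,95]),"topface n",len(t),"mean",t.mean(0),"rect",np.array(c),wh,a,"mid",mid,"bboxall",q[:,:2].min(0),q[:,:2].max(0),"rayz18",plane(n,u.mean(),v.mean(),.018)[:2])
n="top";rgb,d=np.load("top1.npz")["rgb"],0
a=cv2.resize(rgb[178:203,368:398],None,fx=12,fy=12,interpolation=cv2.INTER_CUBIC);b=cv2.resize(rgb[218:243,368:398],None,fx=12,fy=12,interpolation=cv2.INTER_CUBIC)
save("st",np.hstack([a,b]))
# dome now
rgb,d=np.load("scene1.npz")["rgb"],np.load("scene1.npz")["d"]; P=cloud("scene",d)
E
```

```text
top rose 86 z [0.02   0.028  0.0317] topface n 69 mean [ 0.633  -0.239   0.0288] rect [ 632.9455 -238.9175] (17.495803833007812, 19.5595703125) 25.326828002929688 mid [ 0.6328 -0.2388] bboxall [ 0.6225 -0.2495] [ 0.6431 -0.2282] rayz18 [ 0.6342 -0.2403]
top yel 86 z [0.0189 0.0277 0.0321] topface n 70 mean [ 0.5414 -0.2267  0.0444] rect [ 458.9545 -126.3969] (22.419031143188477, 289.3383483886719) 39.28648376464844 mid [ 0.465  -0.1232] bboxall [ 0.376  -0.2391] [ 0.554  -0.0073] rayz18 [ 0.5442 -0.2314]
scene rose 171 z [0.0137 0.0257 0.0285] topface n 91 mean [ 0.6369 -0.24    0.0275] rect [ 635.5602 -238.8465] (18.052352905273438, 20.033798217773438) 19.348817825317383 mid [ 0.6358 -0.2388] bboxall [ 0.6155 -0.2509] [ 0.6471 -0.2197] rayz18 [ 0.6342 -0.2385]
scene yel 137 z [0.0132 0.0256 0.0288] topface n 72 mean [ 0.5472 -0.2314  0.0275] rect [ 546.2153 -231.4532] (18.73611068725586, 20.02412223815918) 77.05729675292969 mid [ 0.5468 -0.2311] bboxall [ 0.5368 -0.2425] [ 0.5568 -0.2173] rayz18 [ 0.5447 -0.2295]
```

View pics/st.png

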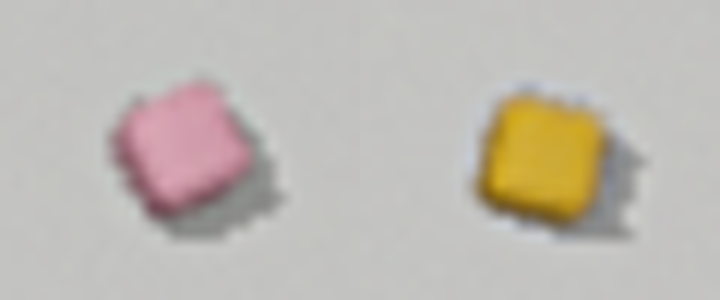

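The crop confirms the two blocks: rose at (183,148) and yellow at (543,157), with no others on the tray. Next I'll measure the pedestal tops now that the dome is off, and the moves to the rose block.

```bash
python3 - <<'E'
from h import *
np.set_printoptions(precision=4,suppress=True)
for n in("top","scene"):
    z=np.load(n+"1.npz"); P=cloud(n,z["d"])
    ok=(z["d"]>0)&(P[...,2]>.050)&(P[...,2]<.062)&(np.hypot(P[...,0]-.538,P[...,1]+.001)<.05)
    k,l,s,c=cv2.connectedComponentsWithStats(ok.astype(np.uint8),connectivity=4)
    for i in range(1,k):
        if s[i,4]<8: continue
        q=P[l==i]; print(n,s[i,4],c[i],q.mean(0),(q.max(0)+q.min(0))[:2]/2,"ray55",plane(n,*c[i],.055)[:2])
for k in range(4):
    a=np.radians(16+90*k); print("ped",k,.538+.032*np.cos(a),-.001+.032*np.sin(a))
go(.634,-.2395,.08,115)
E
```

```text
top 50 [270.6 223.4] [0.5682 0.0073 0.0559] [0.5682 0.0075] ray55 [0.5683 0.0073]
top 50 [290.26 232.62] [ 0.5464 -0.0323  0.0564] [ 0.5465 -0.0327] ray55 [ 0.5466 -0.0323]
top 48 [260.9167 242.625 ] [0.5291 0.0295 0.0562] [0.5293 0.0293] ray55 [0.5293 0.0295]
top 51 [280.6471 252.3333] [ 0.5067 -0.01    0.0561] [ 0.5063 -0.0098] ray55 [ 0.5068 -0.01  ]
scene 34 [269.8824 197.2353] [0.5313 0.0286 0.0541] [0.5311 0.0298] ray55 [0.5323 0.0276]
scene 38 [249.9737 200.6316] [ 0.5093 -0.0112  0.054 ] [ 0.5087 -0.0105] ray55 [ 0.5105 -0.0122]
scene 40 [275.6   208.275] [0.5715 0.0059 0.054 ] [0.569  0.0069] ray55 [0.5725 0.0048]
scene 38 [255.  211.5] [ 0.5487 -0.0329  0.0543] [ 0.5474 -0.0325] ray55 [ 0.5495 -0.0336]
ped 0 0.5687603742700262 0.007820395386143972
ped 1 0.529179604613856 0.029760374270026205
ped 2 0.5072396257299738 -0.009820395386143967
ped 3 0.546820395386144 -0.031760374270026204
p [0.5138 0.2753 0.1968] phi 105.86 TURN [ 0.48 -0.01 -9.14] SHIFT cm [-51.74 -10.86  11.68] w 0.0427 gf 0.0 F [ 0.1 -0.6 -0.9] t 14.325
```

Emit:
move_arm:
  series:
    - {"wx": 0, "wy": 0, "wz": -9, "dx": 0, "dy": 0, "dz": 0, "gripper": 0.5}
    - {"wx": 0, "wy": 0, "wz": 0, "dx": -5.6, "dy": -1.2, "dz": 0, "gripper": 0.5}
    - {"wx": 0, "wy": 0, "wz": 0, "dx": -5.6, "dy": -1.2, "dz": 0, "gripper": 0.5}
    - {"wx": 0, "wy": 0, "wz": 0, "dx": -5.6, "dy": -1.2, "dz": 0, "gripper": 0.5}
    - {"wx": 0, "wy": 0, "wz": 0, "dx": -5.6, "dy": -1.2, "dz": 0, "gripper": 0.5}
    - {"wx": 0, "wy": 0, "wz": 0, "dx": -5.6, "dy": -1.2, "dz": 0, "gripper": 0.5}
    - {"wx": 0, "wy": 0, "wz": 0, "dx": -5.6, "dy": -1.2, "dz": 0, "gripper": 0.5}
    - {"wx": 0, "wy": 0, "wz": 0, "dx": -5.6, "dy": -1.2, "dz": 0, "gripper": 0.5}
    - {"wx": 0, "wy": 0, "wz": 0, "dx": -5.6, "dy": -1.2, "dz": 0, "gripper": 0.5}
    - {"wx": 0, "wy": 0, "wz": 0, "dx": -5.6, "dy": -1.2, "dz": 0, "gripper": 0.5}

```text
time: 15.58
position: [0.6244, -0.2303, 0.1913]
orientation: [[-0.42, 0.907, -0.001], [0.907, 0.42, 0.001], [0.001, -0.001, -1.0]]
wrist_force: [0.9, 0.1, 0.1]
gripper_width: 0.0423
gripper_force: 0.0
```

Emit:
move_arm:
  series:
    - {"wx": 0, "wy": 0, "wz": 0, "dx": -1.3, "dy": 0, "dz": 4, "gripper": 0.5}
    - {"wx": 0, "wy": 0, "wz": 0, "dx": 0, "dy": 0, "dz": 5, "gripper": 0.5}
    - {"wx": 0, "wy": 0, "wz": 0, "dx": 0, "dy": 0, "dz": 4, "gripper": 0.5}
    - {"wx": 0, "wy": 0, "wz": 0, "dx": 0, "dy": 0, "dz": 0, "gripper": 0.5}
    - {"wx": 0, "wy": 0, "wz": 0, "dx": 0, "dy": 0, "dz": 0, "gripper": 0.5}

```text
time: 16.2
position: [0.6308, -0.2407, 0.0632]
orientation: [[-0.42, 0.907, 0.001], [0.907, 0.42, -0.001], [-0.001, 0.001, -1.0]]
wrist_force: [1.0, 0.4, 0.2]
gripper_width: 0.0426
gripper_force: 0.0
```

```bash
python3 -c "
from h import *
go(.634,-.2395,.0105,115)"
```

```text
p [ 0.6308 -0.2407  0.0632] phi 114.86 TURN [ 0.03  0.05 -0.14] SHIFT cm [-0.03  0.34  5.27] w 0.0426 gf 0.0 F [1.  0.4 0.2] t 16.2
```

Emit:
move_arm:
  series:
    - {"wx": 0, "wy": 0, "wz": 0, "dx": 0, "dy": 0.35, "dz": 0, "gripper": 0.5}
    - {"wx": 0, "wy": 0, "wz": 0, "dx": 0, "dy": 0, "dz": 2, "gripper": 0.5}
    - {"wx": 0, "wy": 0, "wz": 0, "dx": 0, "dy": 0, "dz": 1.8, "gripper": 0.45}
    - {"wx": 0, "wy": 0, "wz": 0, "dx": 0, "dy": 0, "dz": 1.0, "gripper": 0.4}
    - {"wx": 0, "wy": 0, "wz": 0, "dx": 0, "dy": 0, "dz": 0.3, "gripper": 0.4}
    - {"wx": 0, "wy": 0, "wz": 0, "dx": 0, "dy": 0, "dz": 0, "gripper": 0.4}
    - {"wx": 0, "wy": 0, "wz": 0, "dx": 0, "dy": 0, "dz": 0, "gripper": 0.4}

```text
time: 17.08
position: [0.6337, -0.2392, 0.0118]
orientation: [[-0.42, 0.907, 0.001], [0.907, 0.42, -0.001], [-0.001, 0.001, -1.0]]
wrist_force: [-0.6, 0.8, -0.0]
gripper_width: 0.0341
gripper_force: 0.0
```

Emit:
move_arm:
  series:
    - {"wx": 0, "wy": 0, "wz": 0, "dx": 0, "dy": 0, "dz": 0, "gripper": 0.3}
    - {"wx": 0, "wy": 0, "wz": 0, "dx": 0, "dy": 0, "dz": 0, "gripper": 0.26}
    - {"wx": 0, "wy": 0, "wz": 0, "dx": 0, "dy": 0, "dz": 0, "gripper": 0.24}
    - {"wx": 0, "wy": 0, "wz": 0, "dx": 0, "dy": 0, "dz": 0, "gripper": 0.24}
    - {"wx": 0, "wy": 0, "wz": 0, "dx": 0, "dy": 0, "dz": 0, "gripper": 0.24}

```text
time: 17.7
position: [0.6333, -0.239, 0.0114]
orientation: [[-0.42, 0.907, 0.0], [0.907, 0.42, -0.0], [-0.0, -0.0, -1.0]]
wrist_force: [0.1, 0.2, -0.2]
gripper_width: 0.0208
gripper_force: 0.1
```

```bash
python3 -c "
from h import *
go(.634,-.2395,.0105,115)"
```

```text
p [ 0.6333 -0.239   0.0114] phi 114.86 TURN [-0.    0.01 -0.14] SHIFT cm [-0.08  0.04  0.09] w 0.0208 gf 0.1 F [ 0.1  0.2 -0.2] t 17.7
```

Emit:
move_arm:
  series:
    - {"wx": 0, "wy": 0, "wz": 0, "dx": 0, "dy": 0, "dz": 0, "gripper": 0.235}
    - {"wx": 0, "wy": 0, "wz": 0, "dx": 0, "dy": 0, "dz": 0, "gripper": 0.235}
    - {"wx": 0, "wy": 0, "wz": 0, "dx": 0, "dy": 0, "dz": 0, "gripper": 0.235}

```text
time: 18.08
position: [0.6333, -0.239, 0.0113]
orientation: [[-0.42, 0.907, -0.0], [0.907, 0.42, -0.0], [-0.0, -0.0, -1.0]]
wrist_force: [0.5, 0.8, 0.6]
gripper_width: 0.0205
gripper_force: 0.1
```

Emit:
move_arm:
  series:
    - {"wx": 0, "wy": 0, "wz": 0, "dx": 0, "dy": 0, "dz": 0, "gripper": 0.231}
    - {"wx": 0, "wy": 0, "wz": 0, "dx": 0, "dy": 0, "dz": 0, "gripper": 0.231}
    - {"wx": 0, "wy": 0, "wz": 0, "dx": 0, "dy": 0, "dz": 0, "gripper": 0.231}

```text
time: 18.45
position: [0.6332, -0.239, 0.0113]
orientation: [[-0.42, 0.907, -0.0], [0.907, 0.42, -0.0], [-0.0, -0.0, -1.0]]
wrist_force: [0.7, 0.6, -0.3]
gripper_width: 0.02
gripper_force: 5.9
```

Emit:
move_arm:
  series:
    - {"wx": 0, "wy": 0, "wz": 0, "dx": 0, "dy": 0, "dz": 0, "gripper": 0.229}
    - {"wx": 0, "wy": 0, "wz": 0, "dx": 0, "dy": 0, "dz": 0, "gripper": 0.229}
    - {"wx": 0, "wy": 0, "wz": 0, "dx": 0, "dy": 0, "dz": -1, "gripper": 0.229}
    - {"wx": 0, "wy": 0, "wz": 0, "dx": 0, "dy": 0, "dz": -3, "gripper": 0.229}
    - {"wx": 0, "wy": 0, "wz": 0, "dx": 0, "dy": 0, "dz": -4, "gripper": 0.229}
    - {"wx": 0, "wy": 0, "wz": 0, "dx": 0, "dy": 0, "dz": -2, "gripper": 0.229}
    - {"wx": 0, "wy": 0, "wz": 0, "dx": 0, "dy": 0, "dz": 0, "gripper": 0.229}

```text
time: 19.32
position: [0.6344, -0.2395, 0.1133]
orientation: [[-0.42, 0.907, 0.003], [0.907, 0.42, -0.002], [-0.003, 0.002, -1.0]]
wrist_force: [-0.0, -0.8, -0.1]
gripper_width: 0.0197
gripper_force: 9.6
```

```bash
python3 - <<'E'
from h import *
np.set_printoptions(precision=4,suppress=True)
go(.5688,.0078,.059,115)
o=ctrl.get_obs();p=o["position"]
for n,lo,hi in(("top",(150,40,60),(180,255,255)),("scene",(150,40,60),(180,255,255))):
    rgb,d=ctrl.grab_frame(n); hsv=cv2.cvtColor(rgb,cv2.COLOR_RGB2HSV); M=cv2.inRange(hsv,lo,hi)
    u,v=map(int,proj(n,p+[0,0,.007])); K=np.zeros_like(M); K[v-18:v+18,u-18:u+18]=M[v-18:v+18,u-18:u+18]
    y,x=np.nonzero(K); print(n,len(x), (u,v), x.mean() if len(x) else 0,y.mean() if len(x) else 0, [plane(n,x.mean(),y.mean(),p[2]+.007) if len(x) else 0])
E
```

```text
p [ 0.6344 -0.2395  0.1133] phi 114.86 TURN [ 0.13  0.17 -0.14] SHIFT cm [25.19  4.5   5.43] w 0.0197 gf 9.6 F [-0.  -0.8 -0.1] t 19.325
top 0 (391, 177) 0 0 [0]
scene 158 (194, 251) 191.70253164556962 252.14556962025316 [array([ 0.6326, -0.243 ,  0.1203])]
```

Emit:
move_arm:
  series:
    - {"wx": 0, "wy": 0, "wz": 0, "dx": 2.2, "dy": 0.5, "dz": 0, "gripper": 0.229}
    - {"wx": 0, "wy": 0, "wz": 0, "dx": 4, "dy": 0.7, "dz": 0, "gripper": 0.229}
    - {"wx": 0, "wy": 0, "wz": 0, "dx": 4, "dy": 0.7, "dz": 0, "gripper": 0.229}
    - {"wx": 0, "wy": 0, "wz": 0, "dx": 4, "dy": 0.7, "dz": 0, "gripper": 0.229}
    - {"wx": 0, "wy": 0, "wz": 0, "dx": 4, "dy": 0.7, "dz": 0, "gripper": 0.229}
    - {"wx": 0, "wy": 0, "wz": 0, "dx": 4, "dy": 0.7, "dz": 0, "gripper": 0.229}
    - {"wx": 0, "wy": 0, "wz": 0, "dx": 2, "dy": 0.3, "dz": 0, "gripper": 0.229}
    - {"wx": 0, "wy": 0, "wz": 0, "dx": 1, "dy": 0.2, "dz": 1, "gripper": 0.229}
    - {"wx": 0, "wy": 0, "wz": 0, "dx": 0, "dy": 0, "dz": 1.5, "gripper": 0.229}
    - {"wx": 0, "wy": 0, "wz": 0, "dx": 0, "dy": 0, "dz": 0, "gripper": 0.229}

```text
time: 20.68
position: [0.5671, 0.0078, 0.0844]
orientation: [[-0.42, 0.908, -0.003], [0.908, 0.42, -0.0], [0.001, -0.003, -1.0]]
wrist_force: [-0.6, 0.4, -0.6]
gripper_width: 0.0197
gripper_force: 9.6
```

Emit:
move_arm:
  series:
    - {"wx": 0, "wy": 0, "wz": 0, "dx": 0, "dy": 0, "dz": 0, "gripper": 0.229}
    - {"wx": 0, "wy": 0, "wz": 0, "dx": 0, "dy": 0, "dz": 0, "gripper": 0.229}
    - {"wx": 0, "wy": 0, "wz": 0, "dx": 0, "dy": 0, "dz": 0, "gripper": 0.229}

```text
time: 21.05
position: [0.5686, 0.0082, 0.0867]
orientation: [[-0.42, 0.908, 0.001], [0.908, 0.42, -0.0], [-0.001, 0.001, -1.0]]
wrist_force: [0.3, -0.7, -0.7]
gripper_width: 0.02
gripper_force: 9.6
```

```bash
python3 - <<'E'
from h import *
go(.5688,.0078,.0585,115)
rgb,d=ctrl.grab_frame("scene");u,v=map(int,proj("scene",(.5688,.0078,.06))); save("pl1",cv2.resize(rgb[v-35:v+35,u-45:u+45],None,fx=7,fy=7,interpolation=cv2.INTER_CUBIC))
E
```

```text
p [0.5686 0.0082 0.0867] phi 114.83 TURN [ 0.04  0.03 -0.17] SHIFT cm [-0.05  0.    2.82] w 0.02 gf 9.6 F [ 0.3 -0.7 -0.7] t 21.05
```

View pics/pl1.png

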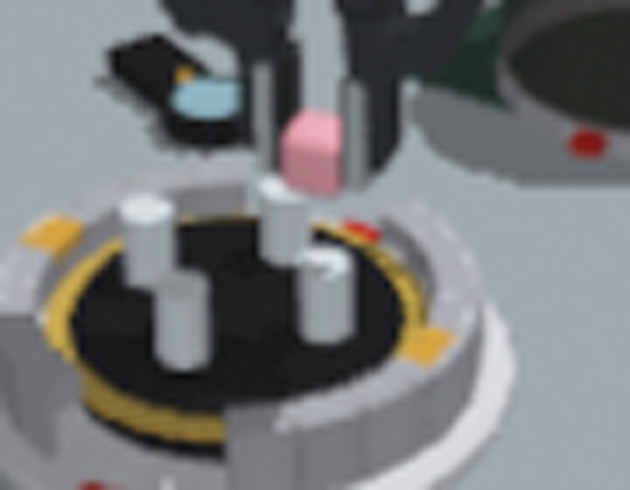

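The rose block hangs level about 28 mm above the pedestal at (325,265). Lowering.

Emit:
move_arm:
  series:
    - {"wx": 0, "wy": 0, "wz": 0, "dx": -0.05, "dy": 0, "dz": 1, "gripper": 0.229}
    - {"wx": 0, "wy": 0, "wz": 0, "dx": 0, "dy": 0, "dz": 1, "gripper": 0.229}
    - {"wx": 0, "wy": 0, "wz": 0, "dx": 0, "dy": 0, "dz": 0.4, "gripper": 0.229}
    - {"wx": 0, "wy": 0, "wz": 0, "dx": 0, "dy": 0, "dz": 0.2, "gripper": 0.229}
    - {"wx": 0, "wy": 0, "wz": 0, "dx": 0, "dy": 0, "dz": 0.1, "gripper": 0.229}
    - {"wx": 0, "wy": 0, "wz": 0, "dx": 0, "dy": 0, "dz": 0, "gripper": 0.229}
    - {"wx": 0, "wy": 0, "wz": 0, "dx": 0, "dy": 0, "dz": 0, "gripper": 0.229}
    - {"wx": 0, "wy": 0, "wz": 0, "dx": 0, "dy": 0, "dz": 0, "gripper": 0.229}

```text
time: 22.1
position: [0.5685, 0.0082, 0.0595]
orientation: [[-0.42, 0.907, 0.0], [0.907, 0.42, -0.0], [-0.0, 0.0, -1.0]]
wrist_force: [0.6, -0.0, -0.9]
gripper_width: 0.0195
gripper_force: 9.6
```

```bash
python3 - <<'E'
from h import *
go(.5688,.0078,.0583,115)
rgb,d=ctrl.grab_frame("scene");u,v=map(int,proj("scene",(.5688,.0078,.06))); a=cv2.resize(rgb[v-35:v+35,u-45:u+45],None,fx=6,fy=6,interpolation=cv2.INTER_CUBIC)
save("pl2",a[60:360,60:]); u,v=map(int,proj("scene",(.51,.2755,.05))); save("dome1",cv2.resize(rgb[v-50:v+50,u-65:u+65],None,fx=4,fy=4,interpolation=cv2.INTER_CUBIC))
a=cv2.imread("pics/pl2.png"); b=cv2.imread("pics/dome1.png"); o=np.zeros((400,1000,3),np.uint8); o[:300,:480]=a; o[:,480:]=b; cv2.imwrite("pics/both.png",cv2.resize(o,None,fx=.8,fy=.8))
E
```

```text
p [0.5685 0.0082 0.0595] phi 114.86 TURN [ 0.01  0.01 -0.14] SHIFT cm [-0.05  0.01  0.12] w 0.0195 gf 9.6 F [ 0.6 -0.  -0.9] t 22.1
```

View pics/both.png

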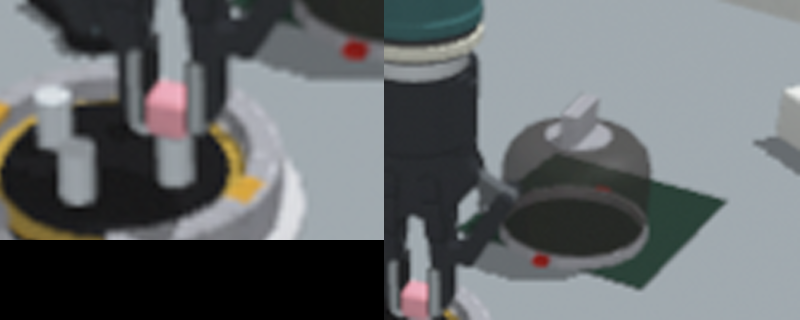

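The rose block is just above its pedestal. The dome is upright but looks shifted off the mat's middle, so it has probably been knocked already; I'll re-measure it before regripping. First I'll settle the block and release.

Emit:
move_arm:
  series:
    - {"wx": 0, "wy": 0, "wz": 0, "dx": -0.05, "dy": 0, "dz": 0.1, "gripper": 0.229}
    - {"wx": 0, "wy": 0, "wz": 0, "dx": 0, "dy": 0, "dz": 0.05, "gripper": 0.229}
    - {"wx": 0, "wy": 0, "wz": 0, "dx": 0, "dy": 0, "dz": 0, "gripper": 0.229}
    - {"wx": 0, "wy": 0, "wz": 0, "dx": 0, "dy": 0, "dz": 0, "gripper": 0.229}

```text
time: 22.65
position: [0.5687, 0.0077, 0.0583]
orientation: [[-0.42, 0.907, 0.0], [0.907, 0.42, -0.0], [-0.0, 0.0, -1.0]]
wrist_force: [-2.0, -0.4, 5.1]
gripper_width: 0.02
gripper_force: 10.3
```

Emit:
move_arm:
  series:
    - {"wx": 0, "wy": 0, "wz": 0, "dx": 0, "dy": 0, "dz": 0, "gripper": 0.235}
    - {"wx": 0, "wy": 0, "wz": 0, "dx": 0, "dy": 0, "dz": 0, "gripper": 0.26}
    - {"wx": 0, "wy": 0, "wz": 0, "dx": 0, "dy": 0, "dz": 0, "gripper": 0.3}
    - {"wx": 0, "wy": 0, "wz": 0, "dx": 0, "dy": 0, "dz": 0, "gripper": 0.36}
    - {"wx": 0, "wy": 0, "wz": 0, "dx": 0, "dy": 0, "dz": 0, "gripper": 0.36}
    - {"wx": 0, "wy": 0, "wz": 0, "dx": 0, "dy": 0, "dz": -1, "gripper": 0.36}
    - {"wx": 0, "wy": 0, "wz": 0, "dx": 0, "dy": 0, "dz": -3, "gripper": 0.36}
    - {"wx": 0, "wy": 0, "wz": 0, "dx": 0, "dy": 0, "dz": -4, "gripper": 0.4}
    - {"wx": 0, "wy": 0, "wz": 0, "dx": 0, "dy": 0, "dz": 0, "gripper": 0.4}

```text
time: 23.78
position: [0.5714, 0.0075, 0.1416]
orientation: [[-0.42, 0.907, 0.007], [0.907, 0.42, -0.001], [-0.004, 0.006, -1.0]]
wrist_force: [0.8, 0.2, -0.2]
gripper_width: 0.0338
gripper_force: 0.0
```

```bash
python3 - <<'E'
from h import *
go(.544,-.230,.05,70)
E
```

```text
p [0.5714 0.0075 0.1416] phi 114.86 TURN [ 0.43  0.07 44.86] SHIFT cm [-23.25   5.55   9.16] w 0.0338 gf 0.0 F [ 0.8  0.2 -0.2] t 23.775
```

Emit:
move_arm:
  series:
    - {"wx": 0, "wy": 0, "wz": 9, "dx": 0, "dy": 0, "dz": 0, "gripper": 0.5}
    - {"wx": 0, "wy": 0, "wz": 9, "dx": 0, "dy": 0, "dz": 0, "gripper": 0.5}
    - {"wx": 0, "wy": 0, "wz": 9, "dx": 0, "dy": 0, "dz": 0, "gripper": 0.5}
    - {"wx": 0, "wy": 0, "wz": 9, "dx": 0, "dy": 0, "dz": 0, "gripper": 0.5}
    - {"wx": 0, "wy": 0, "wz": 9, "dx": 0, "dy": 0, "dz": 0, "gripper": 0.5}
    - {"wx": 0, "wy": 0, "wz": 0, "dx": -5.8, "dy": 1.4, "dz": 0, "gripper": 0.5}
    - {"wx": 0, "wy": 0, "wz": 0, "dx": -5.8, "dy": 1.4, "dz": 0, "gripper": 0.5}
    - {"wx": 0, "wy": 0, "wz": 0, "dx": -5.8, "dy": 1.4, "dz": 0, "gripper": 0.5}
    - {"wx": 0, "wy": 0, "wz": 0, "dx": -5.8, "dy": 1.4, "dz": 0, "gripper": 0.5}
    - {"wx": 0, "wy": 0, "wz": 0, "dx": 0, "dy": 0, "dz": 0, "gripper": 0.5}

```text
time: 25.02
position: [0.5408, -0.2337, 0.1375]
orientation: [[0.349, 0.937, 0.0], [0.937, -0.349, -0.002], [-0.001, 0.001, -1.0]]
wrist_force: [0.4, 0.2, 0.9]
gripper_width: 0.0424
gripper_force: 0.0
```

Emit:
move_arm:
  series:
    - {"wx": 0, "wy": 0, "wz": 0, "dx": 0, "dy": 0, "dz": 5, "gripper": 0.5}
    - {"wx": 0, "wy": 0, "wz": 0, "dx": 0, "dy": 0, "dz": 4, "gripper": 0.5}
    - {"wx": 0, "wy": 0, "wz": 0, "dx": 0, "dy": 0, "dz": 0, "gripper": 0.5}
    - {"wx": 0, "wy": 0, "wz": 0, "dx": 0, "dy": 0, "dz": 0, "gripper": 0.5}

```text
time: 25.52
position: [0.5418, -0.229, 0.0487]
orientation: [[0.344, 0.939, 0.001], [0.939, -0.344, -0.0], [-0.0, 0.001, -1.0]]
wrist_force: [0.5, -0.6, 0.1]
gripper_width: 0.0428
gripper_force: 0.0
```

```bash
python3 - <<'E'
from h import *
go(.544,-.230,.0108,70)
# rose check + dome locate
rgb,d=ctrl.grab_frame("top"); P=cloud("top",d); hsv=cv2.cvtColor(rgb,cv2.COLOR_RGB2HSV)
M=cv2.inRange(hsv,(150,40,60),(180,255,255)); M[:,:240]=0;M[:200]=0;M[260:]=0;M[:,320:]=0
q=P[M>0]; t=q[q[:,2]>.070]; print("rose",len(q),len(t),t.mean(0) if len(t) else 0)
save("top2",rgb)
E
```

```text
p [ 0.5418 -0.229   0.0487] phi 69.89 TURN [ 0.03  0.01 -0.11] SHIFT cm [-0.02  0.24  3.79] w 0.0428 gf 0.0 F [ 0.5 -0.6  0.1] t 25.525
rose 137 93 [0.56030226 0.00535027 0.11459547]
```

View pics/top2.png

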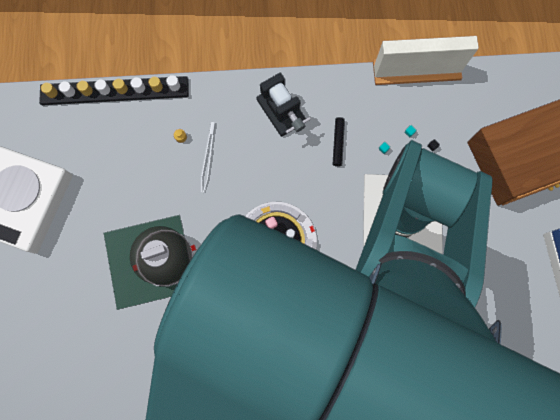

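The rose block sits on pedestal0 at (271,223). The dome, at (161,256), was knocked about 3 cm but is still upright on the mat. Carrying on with the yellow block.

Emit:
move_arm:
  series:
    - {"wx": 0, "wy": 0, "wz": 0, "dx": 0, "dy": 0.25, "dz": 0, "gripper": 0.5}
    - {"wx": 0, "wy": 0, "wz": 0, "dx": 0, "dy": 0, "dz": 1.5, "gripper": 0.45}
    - {"wx": 0, "wy": 0, "wz": 0, "dx": 0, "dy": 0, "dz": 1.5, "gripper": 0.4}
    - {"wx": 0, "wy": 0, "wz": 0, "dx": 0, "dy": 0, "dz": 0.7, "gripper": 0.4}
    - {"wx": 0, "wy": 0, "wz": 0, "dx": 0, "dy": 0, "dz": 0.1, "gripper": 0.4}
    - {"wx": 0, "wy": 0, "wz": 0, "dx": 0, "dy": 0, "dz": 0, "gripper": 0.4}
    - {"wx": 0, "wy": 0, "wz": 0, "dx": 0, "dy": 0, "dz": 0, "gripper": 0.3}
    - {"wx": 0, "wy": 0, "wz": 0, "dx": 0, "dy": 0, "dz": 0, "gripper": 0.26}
    - {"wx": 0, "wy": 0, "wz": 0, "dx": 0, "dy": 0, "dz": 0, "gripper": 0.24}
    - {"wx": 0, "wy": 0, "wz": 0, "dx": 0, "dy": 0, "dz": 0, "gripper": 0.24}

```text
time: 26.82
position: [0.5437, -0.2303, 0.01]
orientation: [[0.344, 0.939, 0.0], [0.939, -0.344, -0.0], [-0.0, 0.0, -1.0]]
wrist_force: [-0.0, -0.4, 0.1]
gripper_width: 0.0204
gripper_force: 0.1
```

Emit:
move_arm:
  series:
    - {"wx": 0, "wy": 0, "wz": 0, "dx": 0, "dy": 0, "dz": 0, "gripper": 0.233}
    - {"wx": 0, "wy": 0, "wz": 0, "dx": 0, "dy": 0, "dz": 0, "gripper": 0.231}
    - {"wx": 0, "wy": 0, "wz": 0, "dx": 0, "dy": 0, "dz": 0, "gripper": 0.231}
    - {"wx": 0, "wy": 0, "wz": 0, "dx": 0, "dy": 0, "dz": 0, "gripper": 0.231}

```text
time: 27.32
position: [0.5437, -0.2303, 0.01]
orientation: [[0.344, 0.939, 0.0], [0.939, -0.344, -0.0], [-0.0, 0.0, -1.0]]
wrist_force: [-0.0, -0.1, 3.4]
gripper_width: 0.0199
gripper_force: 6.4
```

```bash
python3 - <<'E'
from h import *
go(.544,-.230,.0108,70)
E
```

```text
p [ 0.5437 -0.2303  0.01  ] phi 69.86 TURN [ 0.02  0.01 -0.14] SHIFT cm [ 0.04  0.01 -0.08] w 0.0199 gf 6.4 F [-0.  -0.1  3.4] t 27.325
```

Emit:
move_arm:
  series:
    - {"wx": 0, "wy": 0, "wz": 0, "dx": 0, "dy": 0, "dz": 0, "gripper": 0.229}
    - {"wx": 0, "wy": 0, "wz": 0, "dx": 0, "dy": 0, "dz": 0, "gripper": 0.229}
    - {"wx": 0, "wy": 0, "wz": 0, "dx": 0, "dy": 0, "dz": -1, "gripper": 0.229}
    - {"wx": 0, "wy": 0, "wz": 0, "dx": 0, "dy": 0, "dz": -3, "gripper": 0.229}
    - {"wx": 0, "wy": 0, "wz": 0, "dx": 0, "dy": 0, "dz": -4, "gripper": 0.229}
    - {"wx": 0, "wy": 0, "wz": 0, "dx": 0, "dy": 0, "dz": -2, "gripper": 0.229}
    - {"wx": 0, "wy": 0, "wz": 0, "dx": 0, "dy": 0, "dz": 0, "gripper": 0.229}
    - {"wx": 0, "wy": 0, "wz": 0, "dx": 0, "dy": 0, "dz": 0, "gripper": 0.229}

```text
time: 28.32
position: [0.5429, -0.2298, 0.1091]
orientation: [[0.344, 0.939, -0.001], [0.939, -0.344, 0.001], [0.0, -0.001, -1.0]]
wrist_force: [0.5, 0.2, 0.2]
gripper_width: 0.0199
gripper_force: 10.0
```

```bash
python3 - <<'E'
from h import *
go(.5072,-.0098,.085,70)
E
```

```text
p [ 0.5429 -0.2298  0.1091] phi 69.86 TURN [-0.08 -0.01 -0.14] SHIFT cm [ 19.46 -10.88   2.41] w 0.0199 gf 10.0 F [0.5 0.2 0.2] t 28.325
```

Emit:
move_arm:
  series:
    - {"wx": 0, "wy": 0, "wz": 0, "dx": 2, "dy": -1, "dz": 0, "gripper": 0.229}
    - {"wx": 0, "wy": 0, "wz": 0, "dx": 3.4, "dy": -1.9, "dz": 0, "gripper": 0.229}
    - {"wx": 0, "wy": 0, "wz": 0, "dx": 3.6, "dy": -2, "dz": 0, "gripper": 0.229}
    - {"wx": 0, "wy": 0, "wz": 0, "dx": 3.6, "dy": -2, "dz": 0, "gripper": 0.229}
    - {"wx": 0, "wy": 0, "wz": 0, "dx": 3.6, "dy": -2, "dz": 0, "gripper": 0.229}
    - {"wx": 0, "wy": 0, "wz": 0, "dx": 2.2, "dy": -1.3, "dz": 0, "gripper": 0.229}
    - {"wx": 0, "wy": 0, "wz": 0, "dx": 1, "dy": -0.6, "dz": 0.5, "gripper": 0.229}
    - {"wx": 0, "wy": 0, "wz": 0, "dx": 0, "dy": 0, "dz": 2, "gripper": 0.229}
    - {"wx": 0, "wy": 0, "wz": 0, "dx": 0, "dy": 0, "dz": 0, "gripper": 0.229}
    - {"wx": 0, "wy": 0, "wz": 0, "dx": 0, "dy": 0, "dz": 0, "gripper": 0.229}

```text
time: 29.58
position: [0.5089, -0.0111, 0.0847]
orientation: [[0.345, 0.939, -0.001], [0.939, -0.345, -0.0], [-0.0, -0.001, -1.0]]
wrist_force: [0.2, 0.0, 0.3]
gripper_width: 0.0197
gripper_force: 10.0
```

Emit:
move_arm:
  series:
    - {"wx": 0, "wy": 0, "wz": 0, "dx": 0, "dy": 0, "dz": 0, "gripper": 0.229}
    - {"wx": 0, "wy": 0, "wz": 0, "dx": 0, "dy": 0, "dz": 0, "gripper": 0.229}

```text
time: 29.82
position: [0.5094, -0.0112, 0.0853]
orientation: [[0.345, 0.939, 0.001], [0.939, -0.345, -0.0], [0.0, 0.001, -1.0]]
wrist_force: [0.4, -0.5, -0.6]
gripper_width: 0.0198
gripper_force: 10.0
```

```bash
python3 - <<'E'
from h import *
go(.5072,-.0098,.057,70)
E
```

```text
p [ 0.5094 -0.0112  0.0853] phi 69.83 TURN [ 0.05 -0.   -0.17] SHIFT cm [ 0.06 -0.25  2.83] w 0.0198 gf 10.0 F [ 0.4 -0.5 -0.6] t 29.825
```

Emit:
move_arm:
  series:
    - {"wx": 0, "wy": 0, "wz": 0, "dx": 0.05, "dy": -0.25, "dz": 0, "gripper": 0.229}
    - {"wx": 0, "wy": 0, "wz": 0, "dx": 0, "dy": 0, "dz": 1, "gripper": 0.229}
    - {"wx": 0, "wy": 0, "wz": 0, "dx": 0, "dy": 0, "dz": 1, "gripper": 0.229}
    - {"wx": 0, "wy": 0, "wz": 0, "dx": 0, "dy": 0, "dz": 0.5, "gripper": 0.229}
    - {"wx": 0, "wy": 0, "wz": 0, "dx": 0, "dy": 0, "dz": 0.1, "gripper": 0.229}
    - {"wx": 0, "wy": 0, "wz": 0, "dx": 0, "dy": 0, "dz": 0, "gripper": 0.229}
    - {"wx": 0, "wy": 0, "wz": 0, "dx": 0, "dy": 0, "dz": 0, "gripper": 0.229}
    - {"wx": 0, "wy": 0, "wz": 0, "dx": 0, "dy": 0, "dz": 0, "gripper": 0.229}

```text
time: 30.82
position: [0.507, -0.0096, 0.0591]
orientation: [[0.344, 0.939, 0.0], [0.939, -0.344, -0.0], [-0.0, 0.001, -1.0]]
wrist_force: [1.0, -0.3, -0.4]
gripper_width: 0.0197
gripper_force: 10.0
```

```bash
python3 - <<'E'
from h import *
go(.5072,-.0098,.057,70)
E
```

```text
p [ 0.507  -0.0096  0.0591] phi 69.86 TURN [ 0.03  0.   -0.14] SHIFT cm [-0.01  0.02  0.21] w 0.0197 gf 10.0 F [ 1.  -0.3 -0.4] t 30.825
```

Emit:
move_arm:
  series:
    - {"wx": 0, "wy": 0, "wz": 0, "dx": 0, "dy": 0, "dz": 0.1, "gripper": 0.229}
    - {"wx": 0, "wy": 0, "wz": 0, "dx": 0, "dy": 0, "dz": 0.07, "gripper": 0.229}
    - {"wx": 0, "wy": 0, "wz": 0, "dx": 0, "dy": 0, "dz": 0, "gripper": 0.229}
    - {"wx": 0, "wy": 0, "wz": 0, "dx": 0, "dy": 0, "dz": 0, "gripper": 0.229}

```text
time: 31.32
position: [0.5068, -0.0096, 0.0571]
orientation: [[0.344, 0.939, -0.0], [0.939, -0.344, -0.0], [-0.0, 0.0, -1.0]]
wrist_force: [-0.6, 0.3, 0.5]
gripper_width: 0.0195
gripper_force: 10.0
```

Emit:
move_arm:
  series:
    - {"wx": 0, "wy": 0, "wz": 0, "dx": 0, "dy": 0, "dz": 0.05, "gripper": 0.229}
    - {"wx": 0, "wy": 0, "wz": 0, "dx": 0, "dy": 0, "dz": 0, "gripper": 0.229}
    - {"wx": 0, "wy": 0, "wz": 0, "dx": 0, "dy": 0, "dz": 0, "gripper": 0.229}

```text
time: 31.7
position: [0.5069, -0.0096, 0.057]
orientation: [[0.344, 0.939, 0.0], [0.939, -0.344, -0.0], [-0.0, 0.0, -1.0]]
wrist_force: [-1.8, 1.1, 5.5]
gripper_width: 0.0198
gripper_force: 10.7
```

Contact (5.5 N). Releasing, then raising to clear the station and look.

Emit:
move_arm:
  series:
    - {"wx": 0, "wy": 0, "wz": 0, "dx": 0, "dy": 0, "dz": 0, "gripper": 0.235}
    - {"wx": 0, "wy": 0, "wz": 0, "dx": 0, "dy": 0, "dz": 0, "gripper": 0.26}
    - {"wx": 0, "wy": 0, "wz": 0, "dx": 0, "dy": 0, "dz": 0, "gripper": 0.3}
    - {"wx": 0, "wy": 0, "wz": 0, "dx": 0, "dy": 0, "dz": 0, "gripper": 0.36}
    - {"wx": 0, "wy": 0, "wz": 0, "dx": 0, "dy": 0, "dz": 0, "gripper": 0.36}
    - {"wx": 0, "wy": 0, "wz": 0, "dx": 0, "dy": 0, "dz": -1, "gripper": 0.36}
    - {"wx": 0, "wy": 0, "wz": 0, "dx": 0, "dy": 0, "dz": -3, "gripper": 0.36}
    - {"wx": 0, "wy": 0, "wz": 0, "dx": 0, "dy": 0, "dz": -5, "gripper": 0.4}
    - {"wx": 0, "wy": 0, "wz": 0, "dx": 0, "dy": 0, "dz": -6, "gripper": 0.4}

```text
time: 32.83
position: [0.5059, -0.0094, 0.208]
orientation: [[0.344, 0.939, -0.002], [0.939, -0.344, 0.0], [-0.0, -0.002, -1.0]]
wrist_force: [0.5, -0.3, -0.3]
gripper_width: 0.0343
gripper_force: 0.0
```

Emit:
move_arm:
  series:
    - {"wx": 0, "wy": 0, "wz": 0, "dx": -5, "dy": 0, "dz": 0, "gripper": 0.5}
    - {"wx": 0, "wy": 0, "wz": 0, "dx": -6, "dy": 0, "dz": 0, "gripper": 0.5}
    - {"wx": 0, "wy": 0, "wz": 0, "dx": -6, "dy": 0, "dz": 0, "gripper": 0.5}
    - {"wx": 0, "wy": 0, "wz": 0, "dx": -6, "dy": 0, "dz": 0, "gripper": 0.5}
    - {"wx": 0, "wy": 0, "wz": 0, "dx": 0, "dy": 0, "dz": 0, "gripper": 0.5}
    - {"wx": 0, "wy": 0, "wz": 0, "dx": 0, "dy": 0, "dz": 0, "gripper": 0.5}

```text
time: 33.58
position: [0.4275, -0.2252, 0.207]
orientation: [[0.346, 0.938, 0.0], [0.938, -0.346, 0.0], [0.001, 0.0, -1.0]]
wrist_force: [0.6, 0.2, -0.1]
gripper_width: 0.0427
gripper_force: 0.0
```

```bash
python3 - <<'E'
from h import *
np.set_printoptions(precision=4,suppress=True)
for n in("top","scene"):
    rgb,d=ctrl.grab_frame(n); np.savez(n+"3",rgb=rgb,d=d); P=cloud(n,d); hsv=cv2.cvtColor(rgb,cv2.COLOR_RGB2HSV)
    near=(np.hypot(P[...,0]-.538,P[...,1]+.001)<.06)&(d>0)&(P[...,2]>.068)&(P[...,2]<.085)
    for k,lo,hi in(("rose",(150,40,60),(180,255,255)),("yel",(12,100,60),(32,255,255))):
        m=(cv2.inRange(hsv,lo,hi)>0)&near; q=P[m]; print(n,k,len(q),q.mean(0) if len(q) else 0)
    # dome handle & lugs
    cy=np.hypot(P[...,0]-.51,P[...,1]-.26)<.1
    h=cy&(d>0)&(P[...,2]>.104)&(P[...,2]<.13); q=P[h]
    if len(q)>5: print(n,"handle",len(q),q.mean(0),cv2.minAreaRect((q[:,:2]*1000).astype(np.float32)))
    m=cv2.inRange(hsv,(0,150,60),(6,255,255))|cv2.inRange(hsv,(174,150,60),(180,255,255))
    m=(m>0)&(np.hypot(P[...,0]-.51,P[...,1]-.26)<.15); k,l,s,c=cv2.connectedComponentsWithStats(m.astype(np.uint8))
    for i in range(1,k):
        if s[i,4]>3: print(n,"lug",s[i,4],c[i],plane(n,*c[i],.010),P[l==i].mean(0))
    if n=="top":
        u,v=map(int,proj(n,(.51,.26,.05))); a=cv2.resize(rgb[v-50:v+50,u-50:u+50],None,fx=4,fy=4,interpolation=cv2.INTER_CUBIC)
    else:
        u,v=map(int,proj(n,(.538,0,.05))); b=cv2.resize(rgb[v-50:v+50,u-50:u+50],None,fx=4,fy=4,interpolation=cv2.INTER_CUBIC)
save("chk3",np.hstack([a,b])); go(.5,.2,.2,106)
E
```

```text
top rose 88 [0.5674 0.0059 0.076 ]
top yel 97 [ 0.5049 -0.009   0.0752]
top handle 197 [0.5156 0.2378 0.1154] ((516.402587890625, 238.54522705078125), (14.940837860107422, 46.08103561401367), 15.892240524291992)
top lug 19 [192.7895 247.4737] [0.5338 0.1777 0.01  ] [0.5334 0.1773 0.0126]
top lug 15 [134.5333 267.6667] [0.4978 0.3028 0.01  ] [0.4902 0.2833 0.0808]
scene rose 64 [0.5722 0.0037 0.0731]
scene yel 59 [ 0.5099 -0.0117  0.0732]
scene handle 83 [0.5215 0.2336 0.112 ] ((519.0184326171875, 239.55645751953125), (13.804618835449219, 49.1923828125), 15.769994735717773)
scene lug 12 [313.5 190. ] [0.5363 0.1768 0.01  ] [0.5366 0.1764 0.0103]
p [ 0.4279 -0.2242  0.2068] phi 69.94 TURN [  0.    -0.02 -36.06] SHIFT cm [38.79 18.63  0.68] w 0.0431 gf 0.0 F [0.7 0.3 0.9] t 33.675
```

View pics/chk3.png

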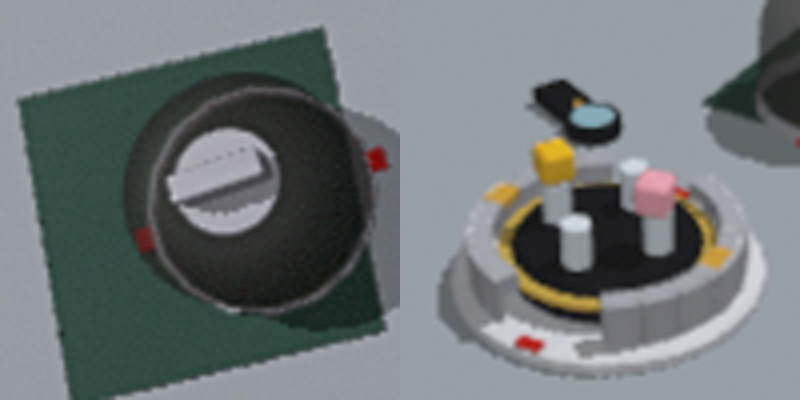

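The left crop shows the dome standing level on the mat with its handle at (215,175), still at yaw 106° and centred at about (0.516, 0.239). The right crop shows both blocks sitting squarely on their pedestals: yellow (553,160) and rose (655,193). Back to the dome.

Emit:
move_arm:
  series:
    - {"wx": 0, "wy": 0, "wz": -9, "dx": 0, "dy": 0, "dz": 0, "gripper": 0.5}
    - {"wx": 0, "wy": 0, "wz": -9, "dx": 0, "dy": 0, "dz": 0, "gripper": 0.5}
    - {"wx": 0, "wy": 0, "wz": -9, "dx": 0, "dy": 0, "dz": 0, "gripper": 0.5}
    - {"wx": 0, "wy": 0, "wz": -9, "dx": 0, "dy": 0, "dz": 0, "gripper": 0.5}
    - {"wx": 0, "wy": 0, "wz": 0, "dx": 0, "dy": 0, "dz": 0, "gripper": 0.5}

```text
time: 34.3
position: [0.4281, -0.224, 0.2066]
orientation: [[-0.274, 0.962, -0.0], [0.962, 0.274, 0.0], [0.0, -0.0, -1.0]]
wrist_force: [0.6, 0.5, -0.5]
gripper_width: 0.0428
gripper_force: 0.0
```

```bash
python3 - <<'E'
from h import *
go(.516,.239,.0925,106)
E
```

```text
p [ 0.4281 -0.224   0.2066] phi 105.93 TURN [-0.   -0.02 -0.07] SHIFT cm [42.08 21.21 11.41] w 0.0428 gf 0.0 F [ 0.6  0.5 -0.5] t 34.3
```

Emit:
move_arm:
  series:
    - {"wx": 0, "wy": 0, "wz": 0, "dx": 5.2, "dy": 2.6, "dz": 0, "gripper": 0.5}
    - {"wx": 0, "wy": 0, "wz": 0, "dx": 5.2, "dy": 2.6, "dz": 0, "gripper": 0.5}
    - {"wx": 0, "wy": 0, "wz": 0, "dx": 5.2, "dy": 2.6, "dz": 0, "gripper": 0.5}
    - {"wx": 0, "wy": 0, "wz": 0, "dx": 5.2, "dy": 2.6, "dz": 0, "gripper": 0.5}
    - {"wx": 0, "wy": 0, "wz": 0, "dx": 5.2, "dy": 2.6, "dz": 0, "gripper": 0.5}
    - {"wx": 0, "wy": 0, "wz": 0, "dx": 5.2, "dy": 2.6, "dz": 0, "gripper": 0.5}
    - {"wx": 0, "wy": 0, "wz": 0, "dx": 5.2, "dy": 2.6, "dz": 0, "gripper": 0.5}
    - {"wx": 0, "wy": 0, "wz": 0, "dx": 5.2, "dy": 2.6, "dz": 0, "gripper": 0.5}
    - {"wx": 0, "wy": 0, "wz": 0, "dx": 0.5, "dy": 0.4, "dz": 5, "gripper": 0.5}
    - {"wx": 0, "wy": 0, "wz": 0, "dx": 0, "dy": 0, "dz": 0, "gripper": 0.5}

```text
time: 35.55
position: [0.5128, 0.238, 0.1535]
orientation: [[-0.274, 0.962, -0.008], [0.962, 0.274, -0.003], [-0.0, -0.008, -1.0]]
wrist_force: [-0.6, -0.1, 0.1]
gripper_width: 0.0427
gripper_force: 0.0
```

Emit:
move_arm:
  series:
    - {"wx": 0, "wy": 0, "wz": 0, "dx": 0, "dy": 0, "dz": 0, "gripper": 0.5}
    - {"wx": 0, "wy": 0, "wz": 0, "dx": 0, "dy": 0, "dz": 0, "gripper": 0.5}

```text
time: 35.8
position: [0.5175, 0.2371, 0.1584]
orientation: [[-0.272, 0.962, 0.002], [0.962, 0.272, 0.001], [-0.0, 0.003, -1.0]]
wrist_force: [0.1, -0.2, -0.5]
gripper_width: 0.0427
gripper_force: 0.0
```

```bash
python3 - <<'E'
from h import *
go(.516,.239,.0925,106)
E
```

```text
p [0.5175 0.2371 0.1584] phi 105.77 TURN [ 0.14  0.   -0.23] SHIFT cm [ 0.23 -0.09  6.59] w 0.0427 gf 0.0 F [ 0.1 -0.2 -0.5] t 35.8
```

Emit:
move_arm:
  series:
    - {"wx": 0, "wy": 0, "wz": 0, "dx": 0.2, "dy": -0.1, "dz": 3, "gripper": 0.5}
    - {"wx": 0, "wy": 0, "wz": 0, "dx": 0, "dy": 0, "dz": 2.2, "gripper": 0.5}
    - {"wx": 0, "wy": 0, "wz": 0, "dx": 0, "dy": 0, "dz": 1.0, "gripper": 0.5}
    - {"wx": 0, "wy": 0, "wz": 0, "dx": 0, "dy": 0, "dz": 0.2, "gripper": 0.5}
    - {"wx": 0, "wy": 0, "wz": 0, "dx": 0, "dy": 0, "dz": 0, "gripper": 0.4}
    - {"wx": 0, "wy": 0, "wz": 0, "dx": 0, "dy": 0, "dz": 0, "gripper": 0.3}

```text
time: 36.55
position: [0.5157, 0.2392, 0.0935]
orientation: [[-0.273, 0.962, 0.001], [0.962, 0.273, 0.0], [-0.0, 0.002, -1.0]]
wrist_force: [-0.6, -0.3, 0.2]
gripper_width: 0.0258
gripper_force: 0.0
```

```bash
python3 - <<'E'
from h import *
go(.516,.239,.0925,106)
E
```

```text
p [0.5157 0.2392 0.0935] phi 105.85 TURN [ 0.09  0.   -0.15] SHIFT cm [-0.03  0.03  0.1 ] w 0.0258 gf 0.0 F [-0.6 -0.3  0.2] t 36.55
```

Emit:
move_arm:
  series:
    - {"wx": 0, "wy": 0, "wz": 0, "dx": 0, "dy": 0, "dz": 0.05, "gripper": 0.2}
    - {"wx": 0, "wy": 0, "wz": 0, "dx": 0, "dy": 0, "dz": 0, "gripper": 0.17}
    - {"wx": 0, "wy": 0, "wz": 0, "dx": 0, "dy": 0, "dz": 0, "gripper": 0.15}
    - {"wx": 0, "wy": 0, "wz": 0, "dx": 0, "dy": 0, "dz": 0, "gripper": 0.1}
    - {"wx": 0, "wy": 0, "wz": 0, "dx": 0, "dy": 0, "dz": 0, "gripper": 0}
    - {"wx": 0, "wy": 0, "wz": 0, "dx": 0, "dy": 0, "dz": 0, "gripper": 0}
    - {"wx": 0, "wy": 0, "wz": 0, "dx": 0, "dy": 0, "dz": 0, "gripper": 0}

```text
time: 37.42
position: [0.5161, 0.2394, 0.0927]
orientation: [[-0.273, 0.962, 0.002], [0.962, 0.273, 0.001], [0.0, 0.002, -1.0]]
wrist_force: [3.5, 0.6, 5.0]
gripper_width: 0.0129
gripper_force: 60.7
```

```bash
python3 - <<'E'
from h import *
go(.516,.239,.0925,106)
E
```

```text
p [0.5161 0.2394 0.0927] phi 105.86 TURN [ 0.13  0.   -0.14] SHIFT cm [-0.03 -0.02  0.02] w 0.0129 gf 60.7 F [3.5 0.6 5. ] t 37.425
```

Emit:
move_arm:
  series:
    - {"wx": 0, "wy": 0, "wz": 0, "dx": 0, "dy": 0, "dz": -1, "gripper": 0}
    - {"wx": 0, "wy": 0, "wz": 0, "dx": 0, "dy": 0, "dz": -2, "gripper": 0}
    - {"wx": 0, "wy": 0, "wz": 0, "dx": 0, "dy": 0, "dz": -3, "gripper": 0}
    - {"wx": 0, "wy": 0, "wz": 0, "dx": 0, "dy": 0, "dz": -3, "gripper": 0}
    - {"wx": 0, "wy": 0, "wz": 0, "dx": 0, "dy": 0, "dz": -2.5, "gripper": 0}
    - {"wx": 0, "wy": 0, "wz": 0, "dx": 0, "dy": 0, "dz": -1, "gripper": 0}
    - {"wx": 0, "wy": 0, "wz": 0, "dx": 0, "dy": 0, "dz": 0, "gripper": 0}
    - {"wx": 0, "wy": 0, "wz": 0, "dx": 0, "dy": 0, "dz": 0, "gripper": 0}

```text
time: 38.42
position: [0.5139, 0.2387, 0.2157]
orientation: [[-0.273, 0.962, -0.003], [0.962, 0.273, -0.001], [-0.0, -0.003, -1.0]]
wrist_force: [-0.5, 0.4, -1.5]
gripper_width: 0.0131
gripper_force: 59.8
```

```bash
python3 - <<'E'
from h import *
go(.538,-.001,.125,106)
E
```

```text
p [0.5139 0.2387 0.2157] phi 105.86 TURN [-0.17  0.01 -0.14] SHIFT cm [-23.7   -4.29   9.07] w 0.0131 gf 59.8 F [-0.5  0.4 -1.5] t 38.425
```

Emit:
move_arm:
  series:
    - {"wx": 0, "wy": 0, "wz": 0, "dx": -2, "dy": -0.4, "dz": 0, "gripper": 0}
    - {"wx": 0, "wy": 0, "wz": 0, "dx": -3.5, "dy": -0.6, "dz": 0, "gripper": 0}
    - {"wx": 0, "wy": 0, "wz": 0, "dx": -4, "dy": -0.7, "dz": 0, "gripper": 0}
    - {"wx": 0, "wy": 0, "wz": 0, "dx": -4, "dy": -0.7, "dz": 0, "gripper": 0}
    - {"wx": 0, "wy": 0, "wz": 0, "dx": -4, "dy": -0.8, "dz": 0, "gripper": 0}
    - {"wx": 0, "wy": 0, "wz": 0, "dx": -3.5, "dy": -0.7, "dz": 0, "gripper": 0}
    - {"wx": 0, "wy": 0, "wz": 0, "dx": -2.2, "dy": -0.4, "dz": 0, "gripper": 0}
    - {"wx": 0, "wy": 0, "wz": 0, "dx": -0.5, "dy": -0.1, "dz": 0, "gripper": 0}
    - {"wx": 0, "wy": 0, "wz": 0, "dx": 0, "dy": 0, "dz": 0, "gripper": 0}
    - {"wx": 0, "wy": 0, "wz": 0, "dx": 0, "dy": 0, "dz": 0, "gripper": 0}

```text
time: 39.67
position: [0.5371, -0.0002, 0.2169]
orientation: [[-0.274, 0.962, -0.001], [0.962, 0.274, 0.0], [0.0, -0.001, -1.0]]
wrist_force: [-0.0, 0.8, -2.4]
gripper_width: 0.0125
gripper_force: 59.7
```

Emit:
move_arm:
  series:
    - {"wx": 0, "wy": 0, "wz": 0, "dx": 0, "dy": 0, "dz": 0, "gripper": 0}
    - {"wx": 0, "wy": 0, "wz": 0, "dx": 0, "dy": 0, "dz": 0, "gripper": 0}
    - {"wx": 0, "wy": 0, "wz": 0, "dx": 0, "dy": 0, "dz": 0, "gripper": 0}

```text
time: 40.05
position: [0.5375, -0.0007, 0.2171]
orientation: [[-0.274, 0.962, 0.0], [0.962, 0.274, -0.0], [-0.0, -0.0, -1.0]]
wrist_force: [-0.1, -0.7, -3.5]
gripper_width: 0.013
gripper_force: 59.7
```

```bash
python3 - <<'E'
from h import *
np.set_printoptions(precision=4,suppress=True)
go(.5382,-.001,.125,106)
z=ctrl.get_obs()["position"][2]-.0907
for n in("top","scene"):
    rgb,d=ctrl.grab_frame(n); hsv=cv2.cvtColor(rgb,cv2.COLOR_RGB2HSV)
    m=cv2.inRange(hsv,(0,150,60),(6,255,255))|cv2.inRange(hsv,(174,150,60),(180,255,255))
    k,l,s,c=cv2.connectedComponentsWithStats(m)
    for i in range(1,k):
        p=plane(n,*c[i],z+.006)
        if s[i,4]>4 and np.hypot(p[0]-.538,p[1])<.12: print(n,s[i,4],c[i],p,np.hypot(p[0]-.538,p[1]+.001))
u,v=map(int,proj("scene",(.538,0,.09))); save("over",cv2.resize(rgb[v-75:v+75,u-75:u+75],None,fx=4,fy=4,interpolation=cv2.INTER_CUBIC))
E
```

```text
p [ 0.5375 -0.0007  0.2171] phi 105.89 TURN [-0.    0.01 -0.11] SHIFT cm [-0.05  0.06  9.21] w 0.013 gf 59.7 F [-0.1 -0.7 -3.5] t 40.05
top 21 [243.0952 243.1429] [0.5193 0.061  0.1324] 0.06479226947353764
top 16 [239.4375 253.1875] [0.5004 0.0689 0.1324] 0.07932141399601135
scene 21 [244.4762 185.0952] [ 0.5536 -0.0608  0.1324] 0.06178441672400583
```

View pics/over.png

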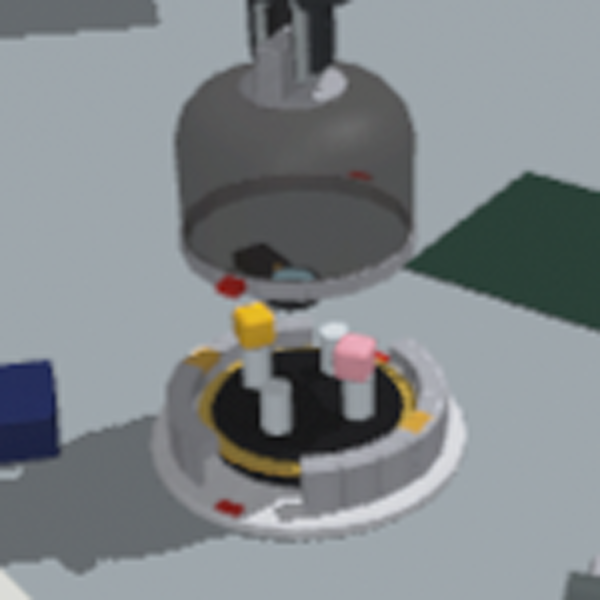

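The dome hangs level and centred over the station, its front lug (230,287) above the red gap mark (230,508). Lowering to just above the plinth.

Emit:
move_arm:
  series:
    - {"wx": 0, "wy": 0, "wz": 0, "dx": -0.03, "dy": 0.05, "dz": 1.5, "gripper": 0}
    - {"wx": 0, "wy": 0, "wz": 0, "dx": 0, "dy": 0, "dz": 2, "gripper": 0}
    - {"wx": 0, "wy": 0, "wz": 0, "dx": 0, "dy": 0, "dz": 2, "gripper": 0}
    - {"wx": 0, "wy": 0, "wz": 0, "dx": 0, "dy": 0, "dz": 2, "gripper": 0}
    - {"wx": 0, "wy": 0, "wz": 0, "dx": 0, "dy": 0, "dz": 1, "gripper": 0}
    - {"wx": 0, "wy": 0, "wz": 0, "dx": 0, "dy": 0, "dz": 0.3, "gripper": 0}
    - {"wx": 0, "wy": 0, "wz": 0, "dx": 0, "dy": 0, "dz": 0, "gripper": 0}
    - {"wx": 0, "wy": 0, "wz": 0, "dx": 0, "dy": 0, "dz": 0, "gripper": 0}
    - {"wx": 0, "wy": 0, "wz": 0, "dx": 0, "dy": 0, "dz": 0, "gripper": 0}

```text
time: 41.28
position: [0.5385, -0.0012, 0.1297]
orientation: [[-0.273, 0.962, 0.001], [0.962, 0.273, -0.0], [-0.001, 0.001, -1.0]]
wrist_force: [-0.2, -0.5, -1.9]
gripper_width: 0.0127
gripper_force: 59.6
```

```bash
python3 - <<'E'
from h import *
go(.5382,-.001,.115,106)
E
```

```text
p [ 0.5385 -0.0012  0.1297] phi 105.86 TURN [ 0.06  0.03 -0.14] SHIFT cm [ 0.02 -0.02  1.47] w 0.0127 gf 59.6 F [-0.2 -0.5 -1.9] t 41.275
```

Emit:
move_arm:
  series:
    - {"wx": 0, "wy": 0, "wz": 0, "dx": 0, "dy": 0, "dz": 0.4, "gripper": 0}
    - {"wx": 0, "wy": 0, "wz": 0, "dx": 0, "dy": 0, "dz": 0.4, "gripper": 0}
    - {"wx": 0, "wy": 0, "wz": 0, "dx": 0, "dy": 0, "dz": 0.3, "gripper": 0}
    - {"wx": 0, "wy": 0, "wz": 0, "dx": 0, "dy": 0, "dz": 0.3, "gripper": 0}
    - {"wx": 0, "wy": 0, "wz": 0, "dx": 0, "dy": 0, "dz": 0, "gripper": 0}
    - {"wx": 0, "wy": 0, "wz": 0, "dx": 0, "dy": 0, "dz": 0, "gripper": 0}

```text
time: 42.02
position: [0.538, -0.0011, 0.1151]
orientation: [[-0.273, 0.962, -0.0], [0.962, 0.273, -0.0], [-0.0, -0.0, -1.0]]
wrist_force: [0.4, -0.1, -3.0]
gripper_width: 0.0126
gripper_force: 59.7
```

```bash
python3 - <<'E'
from h import *
go(.5382,-.001,.1027,106); print(ctrl.get_obs()["ft_torque"])
E
```

```text
p [ 0.538  -0.0011  0.1151] phi 105.86 TURN [-0.    0.   -0.14] SHIFT cm [0.01 0.02 1.24] w 0.0126 gf 59.7 F [ 0.4 -0.1 -3. ] t 42.025
[-0.02562927 -0.02457712 -0.00786716]
```

Emit:
move_arm:
  series:
    - {"wx": 0, "wy": 0, "wz": 0, "dx": 0, "dy": 0, "dz": 0.3, "gripper": 0}
    - {"wx": 0, "wy": 0, "wz": 0, "dx": 0, "dy": 0, "dz": 0.3, "gripper": 0}
    - {"wx": 0, "wy": 0, "wz": 0, "dx": 0, "dy": 0, "dz": 0.3, "gripper": 0}
    - {"wx": 0, "wy": 0, "wz": 0, "dx": 0, "dy": 0, "dz": 0.3, "gripper": 0}
    - {"wx": 0, "wy": 0, "wz": 0, "dx": 0, "dy": 0, "dz": 0, "gripper": 0}
    - {"wx": 0, "wy": 0, "wz": 0, "dx": 0, "dy": 0, "dz": 0, "gripper": 0}

```text
time: 42.78
position: [0.5383, -0.0012, 0.1033]
orientation: [[-0.273, 0.962, 0.0], [0.962, 0.273, -0.0], [-0.0, 0.0, -1.0]]
wrist_force: [-1.2, -0.1, 5.3]
gripper_width: 0.013
gripper_force: 60.9
```

```bash
python3 - <<'E'
from h import *
go(.5382,-.001,.1027,106); print(ctrl.get_obs()["ft_torque"])
E
```

```text
p [ 0.5383 -0.0012  0.1033] phi 105.86 TURN [ 0.02  0.02 -0.14] SHIFT cm [ 0.02 -0.    0.06] w 0.013 gf 60.9 F [-1.2 -0.1  5.3] t 42.775
[0.02889357 0.22292653 0.05824044]
```

Emit:
move_arm:
  series:
    - {"wx": 0, "wy": 0, "wz": 4, "dx": 0, "dy": 0, "dz": 0.05, "gripper": 0}
    - {"wx": 0, "wy": 0, "wz": 8, "dx": 0, "dy": 0, "dz": 0, "gripper": 0}
    - {"wx": 0, "wy": 0, "wz": 8, "dx": 0, "dy": 0, "dz": 0, "gripper": 0}
    - {"wx": 0, "wy": 0, "wz": 8, "dx": 0, "dy": 0, "dz": 0, "gripper": 0}
    - {"wx": 0, "wy": 0, "wz": 8, "dx": 0, "dy": 0, "dz": 0, "gripper": 0}
    - {"wx": 0, "wy": 0, "wz": 8, "dx": 0, "dy": 0, "dz": 0, "gripper": 0}
    - {"wx": 0, "wy": 0, "wz": 0, "dx": 0, "dy": 0, "dz": 0, "gripper": 0}

```text
time: 43.65
position: [0.5388, -0.0006, 0.103]
orientation: [[0.473, 0.881, 0.001], [0.881, -0.473, 0.001], [0.001, 0.001, -1.0]]
wrist_force: [-0.5, 3.1, 5.2]
gripper_width: 0.0127
gripper_force: 60.9
```

```bash
python3 - <<'E'
from h import *
go(.5382,-.001,.1027,16); print(ctrl.get_obs()["ft_torque"])
E
```

```text
p [ 0.5388 -0.0006  0.103 ] phi 61.75 TURN [ 2.000e-02 -9.000e-02  4.575e+01] SHIFT cm [-0.06  0.02  0.03] w 0.0127 gf 60.9 F [-0.5  3.1  5.2] t 43.65
[0.51565977 0.09798076 0.05408562]
```

Emit:
move_arm:
  series:
    - {"wx": 0, "wy": 0, "wz": 8, "dx": 0, "dy": 0, "dz": 0, "gripper": 0}
    - {"wx": 0, "wy": 0, "wz": 8, "dx": 0, "dy": 0, "dz": 0, "gripper": 0}
    - {"wx": 0, "wy": 0, "wz": 8, "dx": 0, "dy": 0, "dz": 0, "gripper": 0}
    - {"wx": 0, "wy": 0, "wz": 8, "dx": 0, "dy": 0, "dz": 0, "gripper": 0}
    - {"wx": 0, "wy": 0, "wz": 7, "dx": 0, "dy": 0, "dz": 0, "gripper": 0}
    - {"wx": 0, "wy": 0, "wz": 4, "dx": 0, "dy": 0, "dz": 0, "gripper": 0}
    - {"wx": 0, "wy": 0, "wz": 2.5, "dx": 0, "dy": 0, "dz": 0, "gripper": 0}
    - {"wx": 0, "wy": 0, "wz": 0, "dx": 0, "dy": 0, "dz": 0, "gripper": 0}

```text
time: 44.65
position: [0.5395, -0.0006, 0.1032]
orientation: [[0.96, 0.281, 0.003], [0.281, -0.96, 0.001], [0.003, 0.0, -1.0]]
wrist_force: [0.7, 2.6, 5.9]
gripper_width: 0.0125
gripper_force: 60.9
```

```bash
python3 - <<'E'
from h import *
go(.5382,-.001,.1027,16); print(ctrl.get_obs()["ft_torque"])
E
```

```text
p [ 0.5395 -0.0006  0.1032] phi 16.3 TURN [ 0.   -0.17  0.3 ] SHIFT cm [-0.14  0.01  0.05] w 0.0125 gf 60.9 F [0.7 2.6 5.9] t 44.65
[ 0.62298946 -0.17004513  0.00646933]
```

Emit:
move_arm:
  series:
    - {"wx": 0, "wy": 0, "wz": 1, "dx": 0, "dy": 0, "dz": 0, "gripper": 0}
    - {"wx": 0, "wy": 0, "wz": 1, "dx": 0, "dy": 0, "dz": 0, "gripper": 0}
    - {"wx": 0, "wy": 0, "wz": 0, "dx": 0, "dy": 0, "dz": 0, "gripper": 0}

```text
time: 45.02
position: [0.5395, -0.0006, 0.1032]
orientation: [[0.969, 0.247, 0.003], [0.247, -0.969, 0.001], [0.003, -0.0, -1.0]]
wrist_force: [1.3, 3.1, 5.4]
gripper_width: 0.0126
gripper_force: 60.9
```

```bash
python3 - <<'E'
from h import *
go(.5382,-.001,.1027,16); print(ctrl.get_obs()["ft_torque"])
E
```

```text
p [ 0.5395 -0.0006  0.1032] phi 14.32 TURN [ 0.   -0.18 -1.68] SHIFT cm [-0.14  0.    0.05] w 0.0126 gf 60.9 F [1.3 3.1 5.4] t 45.025
[ 0.61367373 -0.06695188  0.01954157]
```

Emit:
move_arm:
  series:
    - {"wx": 0, "wy": 0, "wz": 1, "dx": 0, "dy": 0, "dz": 0, "gripper": 0}
    - {"wx": 0, "wy": 0, "wz": 0.7, "dx": 0, "dy": 0, "dz": 0, "gripper": 0}
    - {"wx": 0, "wy": 0, "wz": 0, "dx": 0, "dy": 0, "dz": 0, "gripper": 0}

```text
time: 45.4
position: [0.5396, -0.0013, 0.1032]
orientation: [[0.976, 0.22, 0.003], [0.22, -0.976, -0.001], [0.003, 0.001, -1.0]]
wrist_force: [1.1, 0.7, 5.3]
gripper_width: 0.0126
gripper_force: 60.9
```

```bash
python3 - <<'E'
from h import *
go(.5382,-.001,.1027,16); print(ctrl.get_obs()["ft_torque"])
rgb,d=ctrl.grab_frame("scene");u,v=map(int,proj("scene",(.538,0,.05))); save("lk",cv2.resize(rgb[v-50:v+50,u-65:u+65],None,fx=6,fy=6,interpolation=cv2.INTER_CUBIC))
E
```

```text
p [ 0.5396 -0.0013  0.1032] phi 12.7 TURN [ 0.08 -0.16 -3.3 ] SHIFT cm [-0.13 -0.07  0.05] w 0.0126 gf 60.9 F [1.1 0.7 5.3] t 45.4
[ 0.08995674 -0.14854612  0.35237956]
```

View pics/lk.png

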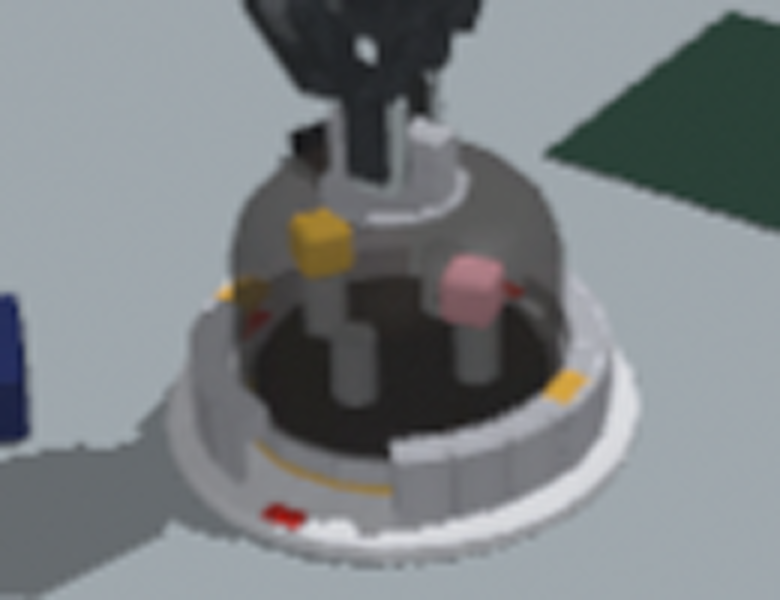

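The dome is at the stop (0.35 Nm about z), with the left lug at (258,320) under the brass notch and both blocks in place. I'll ease off half a degree, let it rise and release.

Emit:
move_arm:
  series:
    - {"wx": 0, "wy": 0, "wz": -0.5, "dx": 0, "dy": 0, "dz": 0, "gripper": 0}
    - {"wx": 0, "wy": 0, "wz": 0, "dx": 0, "dy": 0, "dz": -0.2, "gripper": 0}
    - {"wx": 0, "wy": 0, "wz": 0, "dx": 0, "dy": 0, "dz": -0.2, "gripper": 0}
    - {"wx": 0, "wy": 0, "wz": 0, "dx": 0, "dy": 0, "dz": -0.2, "gripper": 0}
    - {"wx": 0, "wy": 0, "wz": 0, "dx": 0, "dy": 0, "dz": -0.15, "gripper": 0}
    - {"wx": 0, "wy": 0, "wz": 0, "dx": 0, "dy": 0, "dz": 0, "gripper": 0}
    - {"wx": 0, "wy": 0, "wz": 0, "dx": 0, "dy": 0, "dz": 0, "gripper": 0}

```text
time: 46.32
position: [0.5386, -0.0014, 0.1104]
orientation: [[0.974, 0.228, 0.001], [0.228, -0.974, -0.0], [0.001, 0.001, -1.0]]
wrist_force: [4.8, -1.7, 3.1]
gripper_width: 0.0124
gripper_force: 60.6
```

```bash
python3 - <<'E'
from h import *
go(.5382,-.001,.1107,16); print(ctrl.get_obs()["ft_torque"])
E
```

```text
p [ 0.5386 -0.0014  0.1104] phi 13.16 TURN [ 0.04 -0.06 -2.84] SHIFT cm [-0.03 -0.05 -0.03] w 0.0124 gf 60.6 F [ 4.8 -1.7  3.1] t 46.325
[-0.28335184 -0.84818162  0.04879389]
```

Force is still upward, so the spring is carrying it close to the roof. I'll open the gripper, back off and check.

Emit:
move_arm:
  series:
    - {"wx": 0, "wy": 0, "wz": 0, "dx": 0, "dy": 0, "dz": 0, "gripper": 0.15}
    - {"wx": 0, "wy": 0, "wz": 0, "dx": 0, "dy": 0, "dz": 0, "gripper": 0.25}
    - {"wx": 0, "wy": 0, "wz": 0, "dx": 0, "dy": 0, "dz": 0, "gripper": 0.5}
    - {"wx": 0, "wy": 0, "wz": 0, "dx": 0, "dy": 0, "dz": 0, "gripper": 0.5}
    - {"wx": 0, "wy": 0, "wz": 0, "dx": 0, "dy": 0, "dz": 0, "gripper": 0.5}
    - {"wx": 0, "wy": 0, "wz": 0, "dx": 0, "dy": 0, "dz": -2, "gripper": 0.5}
    - {"wx": 0, "wy": 0, "wz": 0, "dx": 0, "dy": 0, "dz": -4, "gripper": 0.5}
    - {"wx": 0, "wy": 0, "wz": 0, "dx": 0, "dy": 0, "dz": -5, "gripper": 0.5}

```text
time: 47.32
position: [0.5368, -0.0009, 0.2203]
orientation: [[0.974, 0.228, -0.003], [0.228, -0.974, 0.0], [-0.003, -0.001, -1.0]]
wrist_force: [1.0, -0.2, -0.5]
gripper_width: 0.0429
gripper_force: 0.0
```

Emit:
move_arm:
  series:
    - {"wx": 0, "wy": 0, "wz": 0, "dx": 0, "dy": 5, "dz": 0, "gripper": 0.5}
    - {"wx": 0, "wy": 0, "wz": 0, "dx": 0, "dy": 6, "dz": 0, "gripper": 0.5}
    - {"wx": 0, "wy": 0, "wz": 0, "dx": 0, "dy": 6, "dz": 0, "gripper": 0.5}
    - {"wx": 0, "wy": 0, "wz": 0, "dx": 0, "dy": 6, "dz": 0, "gripper": 0.5}
    - {"wx": 0, "wy": 0, "wz": 0, "dx": 0, "dy": 0, "dz": 0, "gripper": 0.5}

```text
time: 47.95
position: [0.5911, -0.2295, 0.2198]
orientation: [[0.975, 0.223, 0.001], [0.223, -0.975, -0.002], [0.0, 0.002, -1.0]]
wrist_force: [-0.2, 0.1, 0.2]
gripper_width: 0.0427
gripper_force: 0.0
```

```bash
python3 - <<'E'
from h import *
np.set_printoptions(precision=4,suppress=True)
Z0=np.load("top0.npz"); cr=[]
for n in("top","scene"):
    rgb,d=ctrl.grab_frame(n)
    for tag,D in(("start",np.load(n+"0.npz")["d"]),("now",d)):
        P=cloud(n,D); r=np.hypot(P[...,0]-.538,P[...,1]+.001); q=P[(r<.04)&(P[...,2]>.125)&(P[...,2]<.15)&(D>0)]
        h=P[(r<.03)&(P[...,2]>.095)&(D>0)][:,2]
        print(n,tag,"handle",len(q),q.mean(0) if len(q) else 0, cv2.minAreaRect((q[:,:2]*1000).astype(np.float32)) if len(q)>5 else 0, "z pct",np.percentile(h,[20,50,80,95]))
    u,v=map(int,proj(n,(.538,0,.06))); cr.append(cv2.resize(rgb[v-50:v+50,u-50:u+50],None,fx=4,fy=4,interpolation=cv2.INTER_CUBIC))
save("final",np.hstack(cr))
E
```

```text
top start handle 179 [ 0.5373 -0.0015  0.1342] ((537.725341796875, -1.5364875793457031), (46.658599853515625, 14.094596862792969), 17.147436141967773) z pct [0.1069 0.1092 0.1326 0.136 ]
top now handle 176 [ 0.5358 -0.0017  0.1344] ((536.3509521484375, -1.6766290664672852), (45.672855377197266, 13.846534729003906), 13.393254280090332) z pct [0.1068 0.1092 0.1328 0.1359]
scene start handle 139 [ 0.5419 -0.0037  0.1308] ((540.0010375976562, -1.9831867218017578), (45.989139556884766, 15.47231674194336), 19.56476593017578) z pct [0.1071 0.1149 0.1295 0.1333]
scene now handle 136 [ 0.5406 -0.004   0.1309] ((538.8988647460938, -2.0294017791748047), (44.88941955566406, 14.619729042053223), 12.96630573272705) z pct [0.107  0.1137 0.1293 0.1335]
```

View pics/final.png

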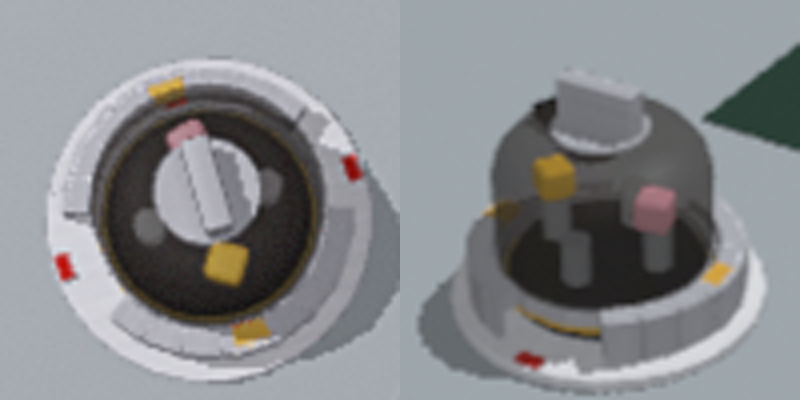

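Handle height and position match the locked start in both views. In the crops the lugs lie under the brass notches and both blocks stand on their pedestals, at (225,262) and (187,133). Handing in.

```bash
python3 -c "
from cell import ctrl
print(ctrl.sign_off())"
```

```text
the job is handed in; nothing more can be done
None
```

The job is handed in after about 48 s of robot time: the rose and yellow blocks, the only two on the tray, stand on opposite pedestals (squeezed at about 10 N), and the dome is locked at its stop at its starting height. It was knocked about 3 cm aside on the mat partway through, and I picked it up from there to refit it.

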